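Lean re-glued handsets in the sprung curing rack

TASK

Get the curing rack ready by swinging its sprung clamp bar all the way over towards the robot and, while holding it down, sliding its bolt out under the keeper so that the bar stays open by itself. Then lean every handset that is on the mat side by side in the rack, upright (long edge up the slope), back against the slats, foot on the ledge and screen facing out. Last, draw the bolt back and ease the bar down by hand onto the screens, without letting it snap shut, and leave it clamping them; leave the other things on the bench alone.

Things in the scene. Friction and masses are not known exactly. Their poses are not given: they have to be found in the camera images.
- rack: Curing rack, fixed, 360 mm wide (its y axis). Origin on the bench below the middle of the foot line; +x away from the robot, z up. Its rest is a 45 degree plane rising towards +x from the foot line (x 0, z 30 mm): two slats, 10 to 28 and 92 to 114 mm up the slope, with an open gap between. Side frames, cheeks and bar arms stand at y +-172 to 195 mm, up to 0.11 m high.
- rack_foot (a point): Middle of the rack's foot line (rack x 0, y 0, z 30 mm), where the rest meets a ledge that is square to it and sticks out 22 mm; axes as the rack's. A leaned handset stands on the ledge, its origin at rack x 43, z 73 mm. Room for four, 95 mm apart (rack y -142, -47, 47, 142 mm).
- keeper_roof (a point): Keeper: steel hook fixed to the rack on the robot side. This point is the middle of its roof's underside (rack x -96, y -289, z 53 mm, 10 mm above the nose of the bolt when the bar is at its stop); the roof is 34 mm along x, 36 mm along y, 8 mm thick, held by a wall on its -y side, open on the +y side and along x. Axes as the rack's.
- bail_hinge (a point): Middle of the clamp bar's hinge axis (rack x -15.5, y 0, z 38.5 mm); the axis runs along the rack's y.
- bail (a joint): Angle of the 10 mm steel clamp bar, 80 mm from its hinge axis: 0 = home near the rest, rising 0.71 rad above level towards rack +x; grows as it swings up and over to the robot side; stop at 2.42, bar level. A torsion spring drives it home (0.18 N m at 0, 0.47 at the stop; let go, it snaps). Reads 0.05 to 0.11 lying on handsets, about 2.29 when held by the keeper.
- bolt (a joint): Slide of the bolt along the clamp bar towards rack -y: 0 (drawn back) to 0.022 m (fully out). About 1 N friction, stays where left, starts anywhere in 0 to 0.02. With the bar at its stop, sliding it out puts its nose under the keeper's roof. It must be below 0.003 for the nose to pass the keeper.
- bolt_grip (a point): Centre of the bolt: ribbed dark round sleeve, 18 mm diameter, 50 mm long along rack y, on the end of the clamp bar outside the rack (rack y -222 mm minus the slide), turning with the bar 80 mm from the hinge axis. A 10 mm nose sticks out 18 mm from its -y end. Grip from above, closing along rack x; it can turn between the fingers as the bar swings.
- phone1: Rugged handset: dark slab 122 mm long (x axis) x 58 wide (y) x 12 thick (z, out of the screen; steel bands on the middle of its long edges), about 0.16 kg; either end may be up. Origin at the centre of its back. Starts flat on the bench, screen up. May be absent.
- phone2: Rugged handset: dark slab 122 mm long (x axis) x 58 wide (y) x 12 thick (z, out of the screen; steel bands on the middle of its long edges), about 0.16 kg; either end may be up. Origin at the centre of its back. Starts flat on the bench, screen up. May be absent.
- phone3: Rugged handset: dark slab 122 mm long (x axis) x 58 wide (y) x 12 thick (z, out of the screen; steel bands on the middle of its long edges), about 0.16 kg; either end may be up. Origin at the centre of its back. Starts flat on the bench, screen up. May be absent.
- phone4: Rugged handset: dark slab 122 mm long (x axis) x 58 wide (y) x 12 thick (z, out of the screen; steel bands on the middle of its long edges), about 0.16 kg; either end may be up. Origin at the centre of its back. Starts flat on the bench, screen up. May be absent.
- tin: Bystander: round tin 36 mm diameter, 18 mm high, among the handsets; origin under its centre.
- spool: Bystander: solder spool 54 mm diameter, 36 mm high; origin under its centre.
- meter: Bystander: blue multimeter 135 x 70 x 32 mm lying flat; origin under its centre.
- flux: Bystander: clear jar 44 mm diameter, 75 mm high; origin under its centre.
- tippot: Bystander: brass pot 64 mm diameter, 50 mm high; origin under its centre.
There are look-alikes about, which are no part of the job. Leave any orange or purple look-alike of the phone3 alone.

How it is judged:
On the way, in this order (a step that is already met when the one before it is completed fails the run):
1. the clamp bar is swung over to its stop, bolted under the keeper, and stays there untouched (value of joint bail above 2.1 rad and value of joint bolt above 0.012 m and contact force between the fingers and rack below 0.1 N), for 0.4 s.
2. with the bar still bolted open, every handset leans in the rack, let go (value of joint bail above 2.1 rad and value of joint bolt above 0.012 m and angle between phone1's own z axis and vertical between 0.68 and 0.9 rad and x of phone1 in the frame of rack between 0.033 and 0.053 m and z of phone1 in the frame of rack between 0.063 and 0.083 m and y of phone1 in the frame of rack between -0.155 and 0.155 m and angle between the y axis of each of phone1, phone2, phone3, phone4 and the y axis of rack, either way round below 0.2 rad and angle between phone2's own z axis and vertical between 0.68 and 0.9 rad and x of phone2 in the frame of rack between 0.033 and 0.053 m and z of phone2 in the frame of rack between 0.063 and 0.083 m and y of phone2 in the frame of rack between -0.155 and 0.155 m and angle between phone3's own z axis and vertical between 0.68 and 0.9 rad and x of phone3 in the frame of rack between 0.033 and 0.053 m and z of phone3 in the frame of rack between 0.063 and 0.083 m and y of phone3 in the frame of rack between -0.155 and 0.155 m and angle between phone4's own z axis and vertical between 0.68 and 0.9 rad and x of phone4 in the frame of rack between 0.033 and 0.053 m and z of phone4 in the frame of rack between 0.063 and 0.083 m and y of phone4 in the frame of rack between -0.155 and 0.155 m and contact force between the fingers and phone1 below 0.1 N and contact force between the fingers and phone2 below 0.1 N and contact force between the fingers and phone3 below 0.1 N and contact force between the fingers and phone4 below 0.1 N), for 0.4 s.
3. the bolt is drawn back and the bar lies on the screens (value of joint bail below 0.16 rad and value of joint bolt below 0.008 m), for 0.2 s.
At the end, for the whole second after the job is handed in: Every handset present leans at rest in the rack at 39 to 51 degrees, screen out, long edge up the slope (within 0.2 rad), its origin within 10 mm of rack x 43, z 73 mm and within 155 mm of the rack's middle; the bar lies on them (bail 0.03 to 0.16 rad) and the bolt is drawn back (below 8 mm) (all of step 3 and value of joint bail above 0.03 rad and angle between phone1's own z axis and vertical between 0.68 and 0.9 rad and x of phone1 in the frame of rack between 0.033 and 0.053 m and z of phone1 in the frame of rack between 0.063 and 0.083 m and y of phone1 in the frame of rack between -0.155 and 0.155 m and angle between the y axis of each of phone1, phone2, phone3, phone4 and the y axis of rack, either way round below 0.2 rad and angle between phone2's own z axis and vertical between 0.68 and 0.9 rad and x of phone2 in the frame of rack between 0.033 and 0.053 m and z of phone2 in the frame of rack between 0.063 and 0.083 m and y of phone2 in the frame of rack between -0.155 and 0.155 m and angle between phone3's own z axis and vertical between 0.68 and 0.9 rad and x of phone3 in the frame of rack between 0.033 and 0.053 m and z of phone3 in the frame of rack between 0.063 and 0.083 m and y of phone3 in the frame of rack between -0.155 and 0.155 m and angle between phone4's own z axis and vertical between 0.68 and 0.9 rad and x of phone4 in the frame of rack between 0.033 and 0.053 m and z of phone4 in the frame of rack between 0.063 and 0.083 m and y of phone4 in the frame of rack between -0.155 and 0.155 m and linear speed of each of phone1, phone2, phone3, phone4 below 0.02 m/s); the robot touches nothing.
It fails at once if the bar snaps back uncontrolled (faster than 4 rad/s in mid swing) (value of joint bail between 0.35 and 2 rad and velocity of joint bail below -4 rad/s).
It fails at once if another thing on the bench is shoved away or toppled (distance of any of tin, spool, meter, flux, tippot from where it was at the start of the episode above 0.06 m).
Of phone1, phone2, phone3, phone4 only 3 to 4 are there at a start; the rules pass over those that are not, and their reading is None.
At some moment in a run one of phone1, phone2, phone3, phone4 may be knocked a few centimetres aside while the robot is not near it.
It also fails if it takes over 210 s, if anything falls off the work surface, if the arm or the gripper's body presses on something with over 40 N, if the wrist force passes 120 N, or if a joint passes its speed limit or range.

ROBOT

A 7-joint arm with a two-finger parallel gripper is mounted at the origin on the work surface. World frame = base frame: x ahead of the robot, y to its left, z up, the work surface at z = 0. Lengths are in m, angles in rad, forces in N, time in s.
With the tool pointing down it reaches from about 0.35 to 0.9 m from the base axis. Payload 19.9 kg.
Tool frame: the origin (TCP) lies at the very end of the fingers, on their centre line; the grasp point (between the pads) lies 19 mm behind it; z points along the fingers, y is the line along which they close (so a half turn about z gives the same grasp; the last joint's range is limited). The gripper opens to 85 mm and grips with 20 to 120 N. Pads are 22 mm wide; open, the fingers measure 114 mm over their backs; the gripper's body (76 mm by 85 mm) begins 54 mm behind the grasp point. The pads swing forward as they close: fully open they stand 13 mm farther back than shut.
Start: joints at [-1.185, 0.417, -0.01, 1.614, 0.005, 1.111, -0.053], TCP at [0.259, 0.569, 0.231] pointing down, gripper open.
Joint ranges: [-2.81, 2.81], [-0.39, 2.02], [-1.27, 1.25], [0.06, 2.57], [-1.19, 4.33], [0.19, 2], [-2.82, 2.82]. Speed limits (rad/s): [1.89, 1.89, 2.39, 2.39, 3.01, 3.01, 3.01].

INTERFACE

Orientations are given as a unit quaternion [x, y, z, w].
In Python, from workcell import manip gives the robot as it stands.
- The arm moves only by the tool jog_arm, never from a script. Its argument "rows" is a list of rows, each a list of 6 numbers: the shift along the tool's x, y, z in mm, then the turn, a rotation vector about the tool's x, y, z in rad. A call has 1 to 20 rows; each row shifts and turns the commanded pose from where the row before left it, along the tool's axes as they then stand; what a row does not reach is not made up. A row lasts 1/10 s, in which the tool goes at most 50 mm and 8.59 degrees, less where a joint would pass 70% of its speed; a pose out of reach is approached as far as the arm can. A call with a gripper value outside its range is refused whole. "claw" is the closure, from 0 (fully open) to 1 (shut), set as the call begins (left out, the last holds). The fingers move at their own pace and stop on an object; the grip force is fixed at half the most. Time passes only in rows, so rows that do not move let the fingers close. It gives the time, the measured TCP pose, the force, the opening and the grip force at its end, in the units of the state.
- manip.read_state(): the state, without advancing time (a new reading comes with each control period).
- manip.snapshot(name): name is "scene" or "side" or "wrist"; returns a dict with "image" (384x512x3 uint8, red, green, blue), "K" (3x3 intrinsics, pixels), "world_from_camera" (4x4, takes a point from camera to world coordinates); the wrist camera has in their place "mount" (4x4, takes a point from camera to tool coordinates, whose origin is the TCP and whose axes are the flange's). Camera axes: x right, y down, z forward; pixel columns grow to the right and rows downward; lengths in m; the calibration is good to about 2 mm. A picture is of the moment at which its call begins: read the wrist's pose just before it. There is no depth.
- manip.finish_job(): hands the job in; it is judged then, once.
The state is a dict: "time": time; "joints": joint angles; "joint_velocities": joint speeds; "tau": joint torques, N m; "position": TCP position; "tcp_rot": TCP orientation; "force": force on the tool from outside, world axes, zero at the start; "wrist_torque": the same for the moment, N m; "finger_gap": finger opening in m; "grasp_force": force on a finger pad.
Only numpy, scipy, OpenCV 4.12 (cv2) and the standard library are available. Lean on these libraries where they do the work, as an engineer would, in place of code of your own. Each camera call takes 0.05 s, during which the arm holds its last target. There are 200 camera calls.

## Working session

There is one attempt and no reset: what is moved stays moved. The work goes in short steps, Python scripts to look and compute and a tool call to move; the robot and the scene stay as the last step left them, time stands still between calls to the robot, and variables do not carry over. Pictures are saved under pics/ and viewed, at most 14 in all, crops included, and the job is handed in when it is done.

Besides the shell and the picture viewer there is one more tool, called after "Emit:" in YAML: its name, and indented under it one key for each argument. jog_arm: Moves the arm, as the interface text tells. Its arguments: {"type":"object","properties":{"rows":{"type":"array","items":{"type":"array","items":{"type":"number"}}},"claw":{"type":"number"}},"required":["rows"]}

```bash
ls; mkdir -p pics
cat > h.py <<'E'
import numpy as np, cv2
from scipy.spatial.transform import Rotation as R
from workcell import manip
def snap(n,f=None):
    s=manip.read_state(); d=manip.snapshot(n)
    if n=="wrist":
        T=np.eye(4);T[:3,:3]=R.from_quat(s["tcp_rot"]).as_matrix();T[:3,3]=s["position"]
        d["world_from_camera"]=T@d["mount"]
    if f: cv2.imwrite(f"pics/{f}.png",d["image"][:,:,::-1])
    return d
def ray(d,u,v):
    T=np.array(d["world_from_camera"]);r=T[:3,:3]@np.linalg.inv(d["K"])@[u,v,1]
    return T[:3,3],r
def onz(d,u,v,z):
    o,r=ray(d,u,v);return o+r*(z-o[2])/r[2]
def proj(d,p):
    T=np.linalg.inv(d["world_from_camera"]);q=np.array(d["K"])@(T[:3,:3]@np.array(p)+T[:3,3]);return q[:2]/q[2]
E
python3 - <<'E'
from h import *
s=manip.read_state();print(s)
a=snap("scene");b=snap("side")
import pickle;pickle.dump((a,b),open("init.pkl","wb"))
for n,d in(("scene",a),("side",b)):
    print(n,np.round(d["K"],1).tolist(),np.round(d["world_from_camera"],3).tolist())
    cv2.imwrite(f"pics/{n}0.png",cv2.resize(d["image"][:,:,::-1],(800,600),interpolation=cv2.INTER_CUBIC))
E
```

```text
pics
{'time': 0.0, 'joints': array([-1.18547508,  0.41798082, -0.01033688,  1.61420682,  0.00470024,
        1.11069999, -0.05304593]), 'joint_velocities': array([-4.85135946e-04,  9.27434400e-04, -8.02346636e-05,  9.99887514e-04,
       -6.39324166e-04,  1.02622436e-03, -2.44840184e-03]), 'tau': array([ 2.32415789e-05, -8.64438415e+01,  6.78692535e-01, -4.34908998e+01,
        1.90361403e-02,  7.21982957e-03,  3.45904169e-06]), 'position': array([0.25857765, 0.56859888, 0.23064212]), 'tcp_rot': array([ 2.11797494e-01,  9.77313367e-01, -6.28269803e-04, -9.50631526e-05]), 'force': array([-0.0897032 ,  1.52647913,  0.20604247]), 'wrist_torque': array([-0.00807486,  0.02767768, -0.02955024]), 'grasp_force': 0.0, 'finger_gap': 0.0856345538261661}
scene [[354.5, 0.0, 260.3], [0.0, 354.5, 185.5], [0.0, 0.0, 1.0]] [[-0.885, 0.357, -0.301, 0.827], [0.466, 0.676, -0.57, 0.407], [-0.0, -0.645, -0.765, 0.807], [0.0, 0.0, 0.0, 1.0]]
side [[397.6, 0.0, 254.9], [0.0, 397.6, 191.9], [0.0, 0.0, 1.0]] [[-0.941, -0.22, 0.258, 0.165], [-0.339, 0.651, -0.679, 0.738], [-0.018, -0.726, -0.687, 0.994], [0.0, 0.0, 0.0, 1.0]]
```

View pics/scene0.png

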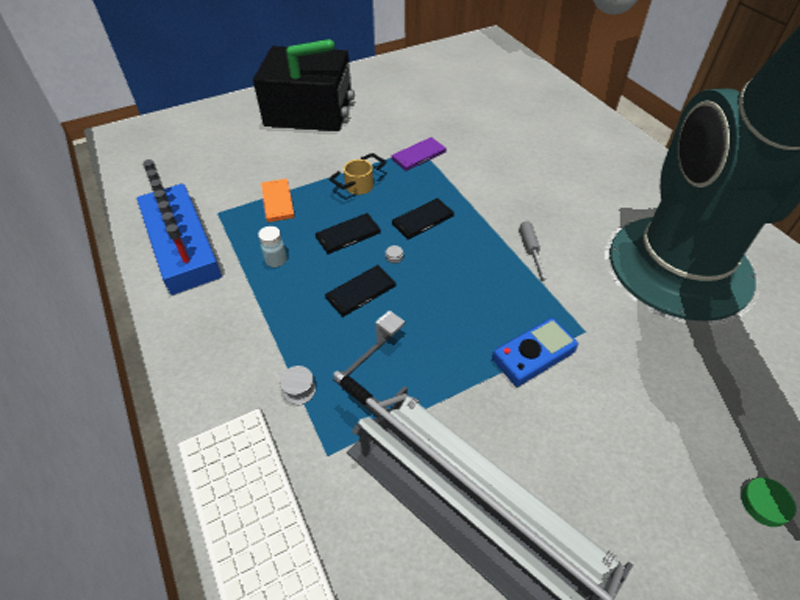

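View pics/side0.png

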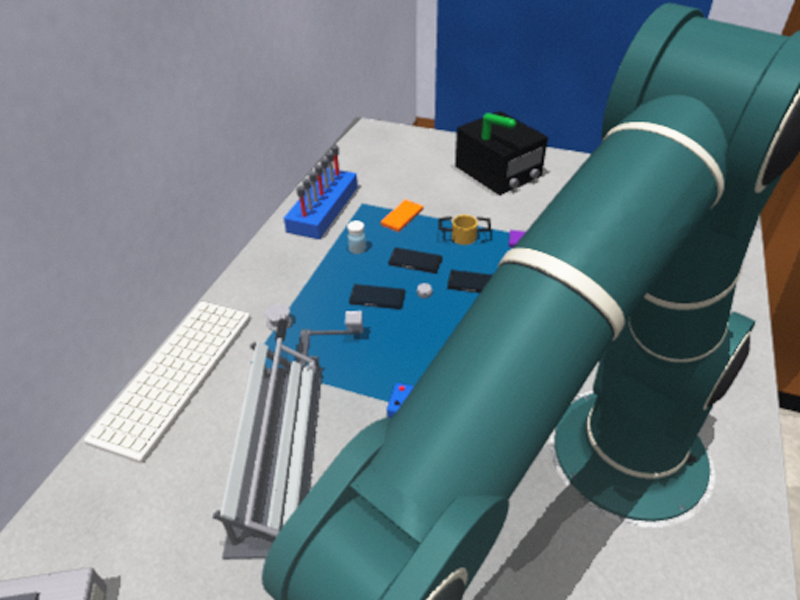

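Three handsets lie on the mat: black slabs at scene (348,233), (423,218) and (360,290). Orange (278,200) and purple (419,153) are look-alikes to leave alone. The rack is at lower right, its bolt sleeve at (353,388) and the keeper block at (390,325). I'll enlarge the rack to measure its points.

Run:
```python
from h import *
import pickle;a,b=pickle.load(open("init.pkl","rb"))
w=snap("wrist","w0")
A=cv2.resize(a["image"][200:384,200:410,::-1],None,fx=1.9*1.0,fy=1.9,interpolation=cv2.INTER_CUBIC)
B=cv2.resize(b["image"][190:365,130:255,::-1],None,fx=3.0,fy=3.0,interpolation=cv2.INTER_CUBIC)
W=np.zeros((540,800,3),np.uint8);W[:A.shape[0],:A.shape[1]]=A;W[:B.shape[0],410:410+375]=B
cv2.imwrite("pics/rack.png",W)
for n,d,u,v,z in(("bolt s",a,353*.64,388*.64,.09),("bolt d",b,283*.64,325*.64,.09),("far s",a,612*.64,570*.64,.09),("far d",b,250*.64,520*.64,.09)):print(n,onz(d,u,v,z))
print(w["world_from_camera"].round(3).tolist(),w["K"])
```

```text
bolt s [0.70314936 0.00294626 0.09      ]
bolt d [ 0.7015141  -0.00964113  0.09      ]
far s [0.53225083 0.37108697 0.09      ]
far d [0.55357464 0.38468183 0.09      ]
[[0.415, 0.879, 0.236, 0.198], [0.91, -0.4, -0.11, 0.596], [-0.003, 0.26, -0.966, 0.373], [0.0, 0.0, 0.0, 1.0]] [[334.31543493   0.         252.69530363]
 [  0.         334.31543493 190.96696383]
 [  0.           0.           1.        ]]
```

View pics/rack.png

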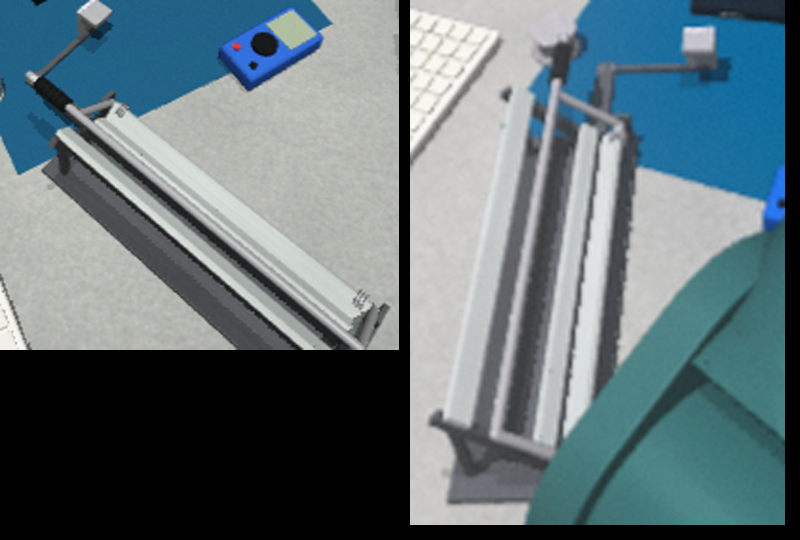

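View pics/w0.png

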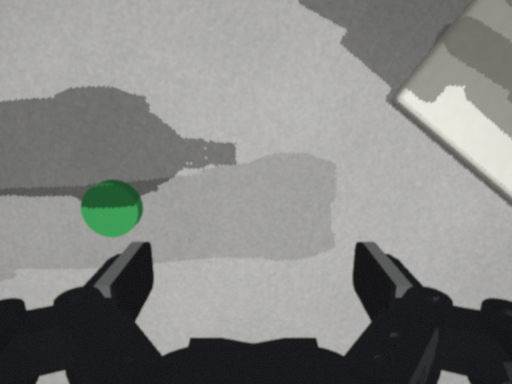

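Emit:
jog_arm:
  rows:
    - [0,0,-30,0,0,0.147]
    - [0,0,-30,0,0,0.147]
    - [0,0,-30,0,0,0.147]
    - [0,0,-30,0,0,0.147]
    - [0,0,-30,0,0,0.147]
    - [-40,12,-2,0,0,0]
    - [-40,12,-2,0,0,0]
    - [-40,12,-2,0,0,0]
    - [-40,12,-2,0,0,0]
    - [-40,12,-2,0,0,0]
    - [-40,12,-2,0,0,0]
    - [-40,12,-2,0,0,0]
    - [-40,12,-2,0,0,0]
    - [-40,12,-2,0,0,0]
    - [-40,12,-2,0,0,0]
    - [-40,12,-2,0,0,0]
    - [-40,12,-2,0,0,0]
    - [-40,12,-2,0,0,0]
    - [-40,12,-2,0,0,0]
    - [-30,12,0,0,0,0]

```text
time: 2.15
position: [0.6596, 0.0967, 0.4093]
tcp_rot: [0.549, 0.836, -0.0, 0.0]
force: [-0.1, -0.6, 0.3]
finger_gap: 0.0854
grasp_force: 0.0
```

Run:
```python
from h import *
s=manip.read_state();print(s["position"],s["tcp_rot"],s["joints"].round(2))
w=snap("wrist");print(w["world_from_camera"].round(3).tolist(), w["mount"].round(4).tolist())
import pickle;pickle.dump(w,open("w1.pkl","wb"))
cv2.imwrite("pics/w1.png",cv2.resize(w["image"][:,:,::-1],(800,600),interpolation=cv2.INTER_CUBIC))
```

```text
[0.65957236 0.09666141 0.40933768] [ 5.49398586e-01  8.35560339e-01 -2.57823940e-04  2.14509112e-04] [-0.48  0.43  0.45  1.25 -0.18  1.5   0.35]
[[0.919, 0.382, 0.101, 0.633], [0.395, -0.886, -0.242, 0.157], [-0.003, 0.262, -0.965, 0.552], [0.0, 0.0, 0.0, 1.0]] [[-0.0013, -0.9652, -0.2614, 0.0659], [1.0, -0.0006, -0.0026, -0.0004], [0.0024, -0.2614, 0.9652, -0.1426], [0.0, 0.0, 0.0, 1.0]]
```

View pics/w1.png

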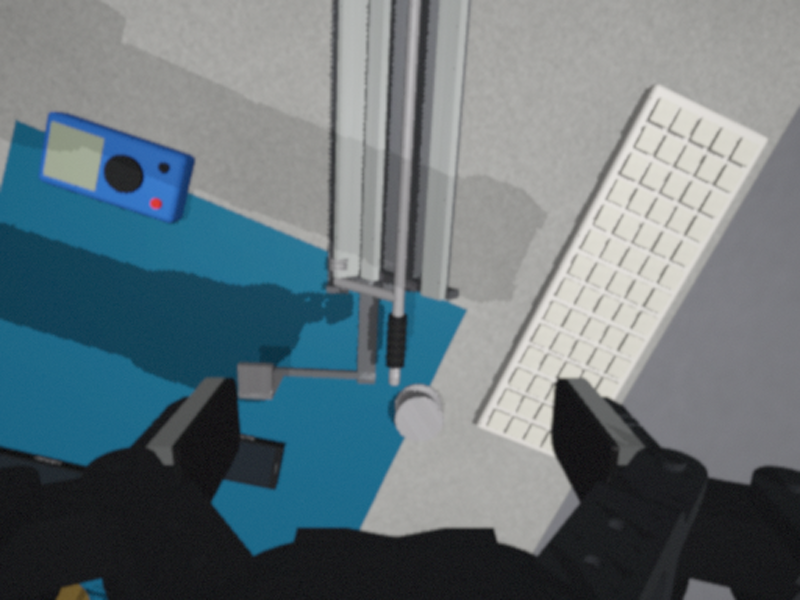

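Wrist view: the rack runs vertically with its bar from (416,10) to (400,300). The sleeve is at (397,342), the keeper roof at (256,381), and the spool at (418,411). Now the rack pose and handset positions.

```bash
cat > m.py <<'E'
from h import *
import pickle
E
python3 - <<'E'
from m import *
w=pickle.load(open("w1.pkl","rb"));a,b=pickle.load(open("init.pkl","rb"))
k=.64
p1=onz(w,416*k,10*k,.0906);p2=onz(w,400*k,300*k,.0906);sl=onz(w,397*k,342*k,.0906)
n=onz(w,394*k,384*k,.0906)
kp=onz(w,256*k,381*k,.061)
d=(p1-p2)[:2];yaw=np.arctan2(-d[0],d[1]);print("yaw bar",yaw,sl,"nose",n,"keeper",kp)
# yaw from side slat edges and keeper-sleeve
for u1,v1,u2,v2,z in((470,5,445,296,.11),):
    q=(onz(w,u1*k,v1*k,z)-onz(w,u2*k,v2*k,z));print("yaw slat",np.arctan2(-q[0],q[1]))
for y in (yaw,):
    c,s=np.cos(y),np.sin(y);M=np.array([[c,-s],[s,c]])
    o=kp[:2]-M@[-.096,-.289];print("origin from keeper",o)
    print("sleeve in rack",M.T@(sl[:2]-o),"nose",M.T@(n[:2]-o),"p1",M.T@(p1[:2]-o))
for nme,d in(("s",a),("d",b)):
    g=d["image"].max(2).astype(int);m=((g<62)&(d["image"][:,:,2]<62)).astype(np.uint8)
    cs,_=cv2.findContours(m,0,2)
    for c_ in cs:
        if 150<cv2.contourArea(c_)<3000:
            r=cv2.minAreaRect(c_);pts=np.array([onz(d,*p,.012)[:2] for p in cv2.boxPoints(r)])
            e=pts[1]-pts[0],pts[2]-pts[1];L=[np.linalg.norm(x) for x in e];i=int(np.argmax(L))
            print(nme,np.round(r[0],0),onz(d,*r[0],.012)[:2].round(3),np.round(L,3),"ang",np.arctan2(e[i][1],e[i][0]).round(2))
E
```

```text
yaw bar 0.35568469693977434 [0.70003986 0.00347811 0.0906    ] nose [ 0.71429531 -0.03681315  0.0906    ] keeper [ 0.58919334 -0.10188553  0.061     ]
yaw slat 0.34847783906684504
origin from keeper [0.57854541 0.20245576]
sleeve in rack [ 0.04459946 -0.22883159] nose [ 0.04393192 -0.27156515] p1 [0.04523782 0.05164597]
s [105. 358.] [1.019 0.08 ] [0.012 0.11 ] ang 1.56
s [290. 332.] [0.652 0.214] [0.029 0.356] ang 1.93
s [299. 314.] [0.613 0.189] [0.033 0.481] ang 1.88
s [ 88. 285.] [ 1.02  -0.105] [0.011 0.269] ang 1.57
s [230. 186.] [ 0.592 -0.226] [0.137 0.068] ang -2.96
s [222. 149.] [ 0.552 -0.378] [0.134 0.07 ] ang -3.08
s [270. 139.] [ 0.393 -0.346] [0.142 0.072] ang -2.99
s [193.  56.] [ 0.43  -0.952] [0.438 0.298] ang -1.89
s [369.   9.] [-0.516 -0.961] [0.115 0.21 ] ang 0.87
d [399. 308.] [0.004 0.074] [0.137 0.172] ang 3.06
d [241. 190.] [ 0.585 -0.227] [0.063 0.125] ang -2.97
d [300. 180.] [ 0.397 -0.345] [0.064 0.096] ang -3.01
d [266. 166.] [ 0.543 -0.379] [0.066 0.129] ang -3.1
d [321. 100.] [ 0.453 -0.924] [0.439 0.295] ang -1.31
```

Emit:
jog_arm:
  claw: 0.3
  rows:
    - [0,0,10,0,0,0.051]
    - [-26,1.5,30,0,0,0]
    - [-26,1.5,30,0,0,0]
    - [-26,1.5,30,0,0,0]
    - [-26,1.5,30,0,0,0]
    - [0,0,40,0,0,0]
    - [0,0,40,0,0,0]
    - [0,0,40,0,0,0]
    - [0,0,30,0,0,0]
    - [0,0,20,0,0,0]
    - [0,0,20,0,0,0]
    - [0,0,10,0,0,0]
    - [0,0,8,0,0,0]
    - [0,0,0,0,0,0]

```text
time: 3.6
position: [0.7003, 0.0039, 0.0707]
tcp_rot: [0.57, 0.822, -0.0, -0.0]
force: [0.2, 0.0, 1.2]
finger_gap: 0.0596
grasp_force: 0.0
```

Emit:
jog_arm:
  claw: 1
  rows:
    - [0,0,0,0,0,0]
    - [0,0,0,0,0,0]
    - [0,0,0,0,0,0]
    - [0,0,0,0,0,0]
    - [0,0,0,0,0,0]
    - [0,0,0,0,0,0]

```text
time: 4.2
position: [0.7007, 0.0037, 0.0721]
tcp_rot: [0.57, 0.822, 0.0, 0.0]
force: [-3.6, 0.5, 5.6]
finger_gap: 0.016
grasp_force: 58.4
```

```bash
cat >> h.py <<'E'
O=np.array([.5785,.2025,0.]);YAW=.355;M=R.from_euler("z",YAW).as_matrix()
def st():
    s=manip.read_state();p=M.T@(np.array(s["position"])-O)
    A=M.T@R.from_quat(s["tcp_rot"]).as_matrix()
    print("t %.2f rack tcp %s gap %.4f grip %.1f F %s"%(s["time"],p.round(4),s["finger_gap"],s["grasp_force"],np.round(M.T@s["force"],1)));print("axes x,y,z cols",A.round(3).tolist());return s
E
python3 -c "
from h import *
st();w=snap('wrist');cv2.imwrite('pics/w2.png',w['image'][:,:,::-1])"
```

```text
t 4.20 rack tcp [ 0.0455 -0.2289  0.0721] gap 0.0160 grip 58.4 F [-3.2  1.8  5.6]
axes x,y,z cols [[-0.003, 1.0, 0.0], [1.0, 0.003, -0.0], [-0.0, 0.0, -1.0]]
```

View pics/w2.png

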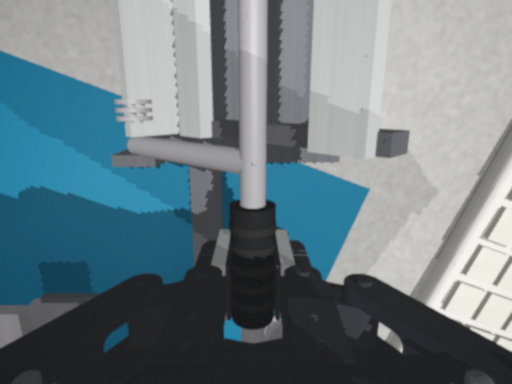

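The sleeve is gripped between the pads at (253,260). Draw it back next and compute the arc.

Emit:
jog_arm:
  rows:
    - [2,0,0,0,0,0]
    - [2,0,0,0,0,0]
    - [2,0,0,0,0,0]
    - [2,0,0,0,0,0]
    - [0,0,0,0,0,0]

```text
time: 4.75
position: [0.6989, 0.0079, 0.0724]
tcp_rot: [0.571, 0.821, -0.001, 0.002]
force: [5.5, -14.5, 1.3]
finger_gap: 0.016
grasp_force: 58.6
```

Run:
```python
from h import *
st();f=np.linspace(.71,3.13,21);p=np.c_[80*np.cos(f),-80*np.sin(f)];print([[0]+r.tolist()+[0,0,0] for r in np.diff(p,axis=0).round(1)])
```

```text
t 4.75 rack tcp [ 0.0453 -0.2243  0.0724] gap 0.0160 grip 58.6 F [  0.1 -15.5   1.3]
axes x,y,z cols [[-0.001, 1.0, 0.002], [1.0, 0.001, -0.005], [-0.005, 0.002, -1.0]]
[[0, -6.7, -6.9, 0, 0, 0], [0, -7.5, -6.1, 0, 0, 0], [0, -8.2, -5.1, 0, 0, 0], [0, -8.8, -4.1, 0, 0, 0], [0, -9.2, -3.0, 0, 0, 0], [0, -9.5, -1.9, 0, 0, 0], [0, -9.6, -0.7, 0, 0, 0], [0, -9.7, 0.5, 0, 0, 0], [0, -9.5, 1.6, 0, 0, 0], [0, -9.3, 2.8, 0, 0, 0], [0, -8.9, 3.9, 0, 0, 0], [0, -8.3, 4.9, 0, 0, 0], [0, -7.7, 5.9, 0, 0, 0], [0, -6.9, 6.8, 0, 0, 0], [0, -6.1, 7.5, 0, 0, 0], [0, -5.1, 8.2, 0, 0, 0], [0, -4.1, 8.8, 0, 0, 0], [0, -3.0, 9.2, 0, 0, 0], [0, -1.9, 9.5, 0, 0, 0], [0, -0.7, 9.6, 0, 0, 0]]
```

Emit:
jog_arm:
  rows:
    - [0,-6.7,-6.9,0,0,0]
    - [0,-7.5,-6.1,0,0,0]
    - [0,-8.2,-5.1,0,0,0]
    - [0,-8.8,-4.1,0,0,0]
    - [0,-9.2,-3.0,0,0,0]
    - [0,-9.5,-1.9,0,0,0]
    - [0,-9.6,-0.7,0,0,0]
    - [0,-9.7,0.5,0,0,0]
    - [0,-9.5,1.6,0,0,0]
    - [0,-9.3,2.8,0,0,0]

```text
time: 5.75
position: [0.6176, -0.0215, 0.0962]
tcp_rot: [0.57, 0.821, 0.001, 0.003]
force: [11.7, -10.3, -1.3]
finger_gap: 0.016
grasp_force: 64.3
```

```bash
python3 -c "
from h import *
st()"
```

```text
t 5.75 rack tcp [-0.0412 -0.2236  0.0962] gap 0.0160 grip 64.3 F [  7.4 -13.8  -1.3]
axes x,y,z cols [[-0.002, 1.0, 0.005], [1.0, 0.002, -0.004], [-0.004, 0.005, -1.0]]
```

Emit:
jog_arm:
  rows:
    - [0,-8.9,3.9,0,0,0]
    - [0,-8.3,4.9,0,0,0]
    - [0,-7.7,5.9,0,0,0]
    - [0,-6.9,6.8,0,0,0]
    - [0,-6.1,7.5,0,0,0]
    - [0,-5.1,8.2,0,0,0]
    - [0,-4.1,8.8,0,0,0]
    - [0,-3.0,9.2,0,0,0]
    - [0,-1.9,9.5,0,0,0]
    - [0,-0.7,9.6,0,0,0]
    - [0,0,1,0,0,0]
    - [0,0,0,0,0,0]

```text
time: 6.95
position: [0.5668, -0.0397, 0.0194]
tcp_rot: [0.57, 0.821, -0.0, 0.001]
force: [2.1, -8.8, 1.2]
finger_gap: 0.0159
grasp_force: 79.8
```

```bash
python3 -c "
from h import *
st()"
```

```text
t 6.95 rack tcp [-0.0951 -0.223   0.0194] gap 0.0159 grip 79.8 F [-1.1 -9.   1.2]
axes x,y,z cols [[-0.002, 1.0, 0.001], [1.0, 0.002, -0.002], [-0.002, 0.001, -1.0]]
```

Emit:
jog_arm:
  rows:
    - [-3,0,0,0,0,0]
    - [-3,0,0,0,0,0]
    - [-3,0,0,0,0,0]
    - [-3,0,0,0,0,0]
    - [-3,0,0,0,0,0]
    - [-3,0,0,0,0,0]
    - [-3,0,0,0,0,0]
    - [-3,0,0,0,0,0]
    - [-1,0,0,0,0,0]
    - [0,0,0,0,0,0]

```text
time: 7.95
position: [0.5745, -0.0604, 0.0187]
tcp_rot: [0.57, 0.822, 0.0, -0.001]
force: [-2.4, 6.3, 3.9]
finger_gap: 0.0166
grasp_force: 80.0
```

```bash
python3 -c "
from h import *
st()"
```

```text
t 7.95 rack tcp [-0.0952 -0.2452  0.0187] gap 0.0166 grip 80.0 F [-0.1  6.7  3.9]
axes x,y,z cols [[-0.004, 1.0, -0.0], [1.0, 0.004, 0.001], [0.001, -0.0, -1.0]]
```

Emit:
jog_arm:
  rows:
    - [0,0,-3,0,0,0]
    - [0,0,-3,0,0,0]
    - [0,0,-3,0,0,0]
    - [0,0,0,0,0,0]

```text
time: 8.35
position: [0.575, -0.0605, 0.0271]
tcp_rot: [0.57, 0.822, 0.0, -0.0]
force: [7.4, 5.2, -13.8]
finger_gap: 0.016
grasp_force: 70.1
```

Emit:
jog_arm:
  claw: 0.4
  rows:
    - [0,0,0,0,0,0]
    - [0,0,0,0,0,0]
    - [0,0,0,0,0,0]
    - [0,0,0,0,0,0]

```text
time: 8.75
position: [0.5747, -0.0616, 0.028]
tcp_rot: [0.57, 0.822, -0.0, 0.0]
force: [-0.8, 0.0, -0.6]
finger_gap: 0.0511
grasp_force: 0.0
```

Emit:
jog_arm:
  rows:
    - [0,0,-20,0,0,0]
    - [0,0,-40,0,0,0]
    - [0,0,-40,0,0,0]
    - [0,0,-40,0,0,0]
    - [0,0,-40,0,0,0]
    - [0,0,-40,0,0,0]
    - [0,0,-40,0,0,0]
    - [0,0,-40,0,0,0]
    - [0,0,0,0,0,0]

```text
time: 9.65
position: [0.5763, -0.0619, 0.3333]
tcp_rot: [0.57, 0.822, 0.002, 0.003]
force: [0.9, 0.3, -1.3]
finger_gap: 0.0514
grasp_force: 0.0
```

```bash
python3 -c "
from m import *
st();w=snap('wrist');pickle.dump(w,open('w3.pkl','wb'));cv2.imwrite('pics/w3.png',cv2.resize(w['image'][:,:,::-1],(800,600)))"
```

```text
t 9.65 rack tcp [-0.094  -0.2472  0.3333] gap 0.0514 grip 0.0 F [ 0.9 -0.  -1.3]
axes x,y,z cols [[-0.003, 1.0, 0.007], [1.0, 0.003, -0.002], [-0.002, 0.007, -1.0]]
```

View pics/w3.png

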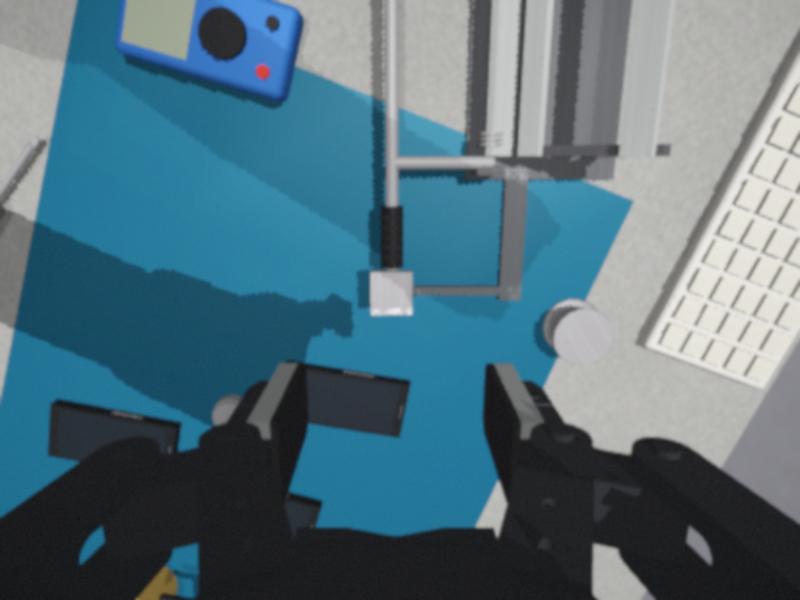

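Bar bolted: sleeve at (392,235), its nose under the keeper roof (391,293). Next I turn the tool along the handsets and hover over the nearest one.

```bash
cat >> h.py <<'E'
def down(ang): # tool x at world angle, z down
    c,s=np.cos(ang),np.sin(ang);return np.array([[c,s,0],[s,-c,0],[0,0,-1.]])
def plan(P,A):
    s=manip.read_state();C=R.from_quat(s["tcp_rot"]).as_matrix();d=(np.array(P)-s["position"])*1000
    print("rot(tool)",R.from_matrix(C.T@A).as_rotvec().round(3),"shift cur",(C.T@d).round(1),"final",(A.T@d).round(1),"world",d.round(0))
PL=M@np.array([[.7071,0,.7071],[0,-1,0],[.7071,0,-.7071]]) # placing: x upslope,y=-rack y,z into rest
def phones(d,f=None):
    g=d["image"];m=((g.max(2)<75)).astype(np.uint8);out=[]
    m=cv2.morphologyEx(m,cv2.MORPH_OPEN,np.ones((3,3),np.uint8))
    for c in cv2.findContours(m,0,2)[0]:
        if cv2.contourArea(c)<100: continue
        r=cv2.minAreaRect(c);q=cv2.boxPoints(r);p=np.array([onz(d,*x,.012)[:2] for x in q])
        e=[p[1]-p[0],p[2]-p[1]];L=[np.linalg.norm(x) for x in e];i=int(np.argmax(L))
        if .09<max(L)<.17 and .045<min(L)<.09:
            a=np.arctan2(e[i][1],e[i][0]);a=(a+np.pi/2)%np.pi-np.pi/2
            print("px",np.round(r[0]),"pos",p.mean(0).round(4),"L",np.round(L,3),"ang",a.round(3),"z0 corners",[])
E
python3 -c "
from h import *
plan([.662,-.213,.25],down(.18))"
```

```text
rot(tool) [ 0.004 -0.003  1.749] shift cur [-171.9   27.7   80.7] final [ 58.  164.4  80.4] world [  87. -151.  -80.]
```

Emit:
jog_arm:
  claw: 0
  rows:
    - [-15,2,5,0,0,0.145]
    - [0,0,0,0,0,0.146]
    - [0,0,0,0,0,0.146]
    - [0,0,0,0,0,0.146]
    - [0,0,0,0,0,0.146]
    - [0,0,0,0,0,0.146]
    - [0,0,0,0,0,0.146]
    - [0,0,0,0,0,0.146]
    - [0,0,0,0,0,0.146]
    - [0,0,0,0,0,0.146]
    - [0,0,0,0,0,0.146]
    - [0,0,0,0,0,0.144]
    - [10,30,15,0,0,0]
    - [10,30,15,0,0,0]
    - [10,30,15,0,0,0]
    - [10,30,15,0,0,0]
    - [10,29,15,0,0,0]
    - [0,0,0,0,0,0]

```text
time: 11.5
position: [0.6566, -0.2161, 0.2442]
tcp_rot: [0.996, 0.088, -0.002, 0.0]
force: [-0.4, -0.8, -0.5]
finger_gap: 0.0856
grasp_force: 0.0
```

```bash
python3 -c "
from h import *
s=st();print(s['position'],s['joints'].round(2));w=snap('wrist','w4');phones(w);phones(snap('scene'))"
```

```text
t 11.50 rack tcp [-0.0722 -0.4196  0.2442] gap 0.0856 grip 0.0 F [-0.6 -0.6 -0.5]
axes x,y,z cols [[0.984, -0.179, -0.005], [-0.179, -0.984, 0.001], [-0.005, 0.0, -1.0]]
[ 0.65662293 -0.21606338  0.2441627 ] [-0.21  0.64  0.76  1.43 -0.44  1.26 -0.8 ]
px [230. 185.] pos [ 0.5903 -0.2294] L [0.137 0.072] ang 0.201 z0 corners []
px [222. 149.] pos [ 0.5487 -0.3803] L [0.138 0.076] ang 0.064 z0 corners []
px [270. 139.] pos [ 0.391 -0.347] L [0.142 0.076] ang 0.153 z0 corners []
```

View pics/w4.png

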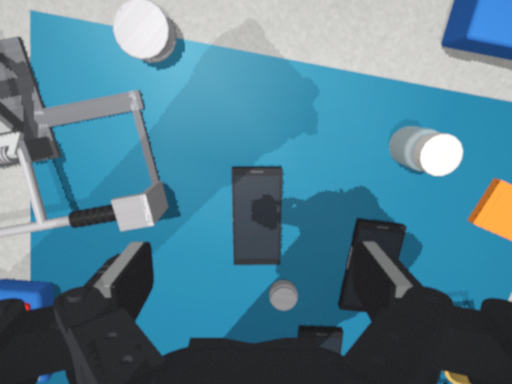

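Run:
```python
from h import *
w=snap('wrist')
q=[onz(w,u,v,.012) for u,v in((233,168),(281,168),(281,264),(233,264))]
print(np.round(q,4).tolist(),np.linalg.norm(q[0]-q[1]),np.linalg.norm(q[1]-q[2]))
c=np.mean(q,0);d=(q[0]+q[1]-q[2]-q[3]);a=np.arctan2(d[1],d[0]);print(c,a)
plan([c[0],c[1],.004],down(a))
```

```text
[[0.6426, -0.1929, 0.012], [0.6523, -0.2471, 0.012], [0.533, -0.2713, 0.012], [0.5225, -0.2124, 0.012]] 0.05510003668549863 0.12171352580015436
[ 0.58761134 -0.23092689  0.012     ] 0.180490155582195
rot(tool) [-0.     0.001 -0.001] shift cur [-71.7   6.1 243.4] final [-72.    6.  243.3] world [ -70.  -19. -243.]
```

Emit:
jog_arm:
  claw: 0.12
  rows:
    - [-24,2,20,0,0,0]
    - [-24,2,20,0,0,0]
    - [-24,2,20,0,0,0]
    - [0,0,40,0,0,0]
    - [0,0,40,0,0,0]
    - [0,0,40,0,0,0]
    - [0,0,30,0,0,0]
    - [0,0,20,0,0,0]
    - [0,0,10,0,0,0]
    - [0,0,3,0,0,0]
    - [0,0,0,0,0,0]

```text
time: 12.75
position: [0.5884, -0.2309, 0.0057]
tcp_rot: [0.996, 0.09, 0.0, 0.0]
force: [-0.1, 0.0, 0.8]
finger_gap: 0.0752
grasp_force: 0.0
```

Emit:
jog_arm:
  rows:
    - [0,0,2,0,0,0]
    - [0,0,1,0,0,0]
    - [0,0,0,0,0,0]

```text
time: 13.05
position: [0.5882, -0.2312, 0.0024]
tcp_rot: [0.996, 0.09, 0.0, 0.0]
force: [-0.6, 0.7, 0.5]
finger_gap: 0.0751
grasp_force: 0.0
```

Emit:
jog_arm:
  rows:
    - [0,0,2,0,0,0]
    - [0,0,1,0,0,0]
    - [0,0,0,0,0,0]

```text
time: 13.35
position: [0.5878, -0.2311, -0.0012]
tcp_rot: [0.996, 0.09, -0.0, 0.0]
force: [-0.8, 0.2, -0.4]
finger_gap: 0.0755
grasp_force: 0.0
```

Emit:
jog_arm:
  claw: 1
  rows:
    - [0,0,0,0,0,0]
    - [0,0,0,0,0,0]
    - [0,0,0,0,0,0]
    - [0,0,0,0,0,0]
    - [0,0,0,0,0,0]

```text
time: 13.85
position: [0.5881, -0.2313, -0.0006]
tcp_rot: [0.996, 0.09, 0.0, 0.0]
force: [-1.8, 1.7, 7.1]
finger_gap: 0.0561
grasp_force: 63.8
```

Emit:
jog_arm:
  rows:
    - [0,0,-5,0,0,0]
    - [0,0,-20,0,0,0]
    - [0,0,-40,0,0,0]
    - [0,0,-40,0,0,0]
    - [0,0,-40,0,0,0]
    - [0,0,-40,0,0,0]
    - [0,0,-40,0,0,0]
    - [0,0,0,0,0,0]

```text
time: 14.65
position: [0.5895, -0.2324, 0.2293]
tcp_rot: [0.996, 0.09, 0.003, 0.001]
force: [0.3, -0.7, -1.2]
finger_gap: 0.056
grasp_force: 64.5
```

Run:
```python
from h import *
st();w=snap('wrist','w5')
for y in(-.105,0,.105):
    n=np.array([-.7071,0,.7071])
    plan(O+M@(np.array([.043,y,.073])+n*.003+np.array([.7071,0,.7071])*.006+n*.12),PL)
```

```text
t 14.65 rack tcp [-0.1409 -0.4116  0.2293] gap 0.0560 grip 64.5 F [ 0.1 -0.8 -1.2]
axes x,y,z cols [[0.985, -0.175, 0.006], [-0.175, -0.985, -0.004], [0.006, 0.003, -1.0]]
rot(tool) [ 0.071  0.78  -0.165] shift cur [  46.5 -318.7   61.9] final [  27.8 -305.6  115.8] world [-11. 322. -62.]
rot(tool) [ 0.071  0.78  -0.165] shift cur [  28.2 -422.1   61.7] final [  27.8 -410.6  115.8] world [-47. 420. -62.]
rot(tool) [ 0.071  0.78  -0.165] shift cur [   9.9 -525.5   61.5] final [  27.8 -515.6  115.8] world [-84. 519. -62.]
```

View pics/w5.png

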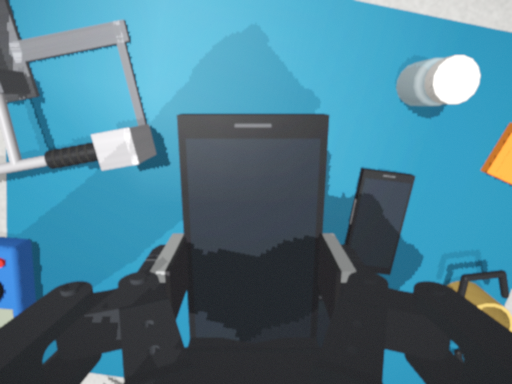

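Emit:
jog_arm:
  rows:
    - [0,0,0,0.012,0.13,-0.0275]
    - [0,0,0,0.012,0.13,-0.0275]
    - [0,0,0,0.012,0.13,-0.0275]
    - [0,0,0,0.012,0.13,-0.0275]
    - [0,0,0,0.012,0.13,-0.0275]
    - [0,0,0,0.011,0.13,-0.0275]
    - [2,-35,4,0,0,0]
    - [2,-40,4,0,0,0]
    - [2,-40,9,0,0,0]
    - [2,-40,9,0,0,0]
    - [2,-40,10,0,0,0]
    - [2,-40,10,0,0,0]
    - [2,-40,10,0,0,0]
    - [2,-40,10,0,0,0]
    - [2,-40,10,0,0,0]
    - [2,-40,10,0,0,0]
    - [2,-40,10,0,0,0]
    - [3,-40,10,0,0,0]
    - [3,-40,10,0,0,0]
    - [0,0,0,0,0,0]

```text
time: 16.7
position: [0.5351, 0.0883, 0.1855]
tcp_rot: [0.935, 0.159, 0.311, -0.065]
force: [0.1, 0.2, -1.8]
finger_gap: 0.0561
grasp_force: 64.6
```

```bash
cat >> h.py <<'E'
def slot(y,out,up):
    n=np.array([-.7071,0,.7071]);return O+M@(np.array([.043,y,.073])+n*out+np.array([.7071,0,.7071])*up)
E
python3 - <<'E'
from h import *
print(st()["joints"].round(2))
plan(slot(.105,.0,.006),PL)
E
```

```text
t 16.70 rack tcp [-0.0804 -0.092   0.1855] gap 0.0561 grip 64.6 F [ 0.1  0.1 -1.8]
axes x,y,z cols [[0.798, -0.01, 0.602], [-0.021, -1.0, 0.012], [0.602, -0.022, -0.798]]
[-0.45  0.11  0.33  2.33 -1.19  0.19 -0.24]
rot(tool) [-0.01   0.139 -0.022] shift cur [  32.4 -195.8  165.6] final [  13.7 -197.   166.8] world [  51.  229. -108.]
```

The tilt stopped at the j5 and j6 limits here. I'll fit a simple kinematic model to the recorded states so I can choose a reachable arm posture.

```bash
cat > k.py <<'E'
from h import *
from scipy.optimize import least_squares
import itertools
Q=[[-1.18547,.41798,-.01034,1.61421,.0047,1.1107,-.05305],[-.48,.43,.45,1.25,-.18,1.5,.35],[-.21,.64,.76,1.43,-.44,1.26,-.8]]
P=[[.25858,.56860,.23064],[.6596,.0967,.4093],[.65662,-.21606,.24416]]
T=[[.2118,.9773,-.0006,-.0001],[.5494,.8356,-.0003,.0002],[.996,.088,-.002,0]]
s=manip.read_state();Q.append(s["joints"]);P.append(s["position"]);T.append(s["tcp_rot"])
def fk(q,L,sg):
    h,a1,a2,a3,b0,b1,e=L;Rr=R.identity();p=np.array([0,0,h])
    y=lambda a:R.from_euler("y",a);z=lambda a:R.from_euler("z",a)
    Rr=z(sg[0]*q[0]+b0);Rr=Rr*y(q[1]);p=p+Rr.apply([0,0,a1]);Rr=Rr*z(sg[1]*q[2]);p=p+Rr.apply([e,0,0]);Rr=Rr*y(q[3]);p=p+Rr.apply([-e,0,a2]);Rr=Rr*z(sg[2]*q[4])*y(q[5]);p=p+Rr.apply([0,0,a3]);Rr=Rr*z(sg[3]*q[6]+b1);return p,Rr
if __name__=="__main__":
    def res(L,sg):
        o=[]
        for q,p,t in zip(Q,P,T):
            a,b=fk(q,L,sg);o+=list((a-p)*5)+list((b.inv()*R.from_quat(t)).as_rotvec())
        return np.array(o)
    best=[]
    for sg in itertools.product((1,-1),repeat=4):
        for b0 in(0,1.57,-1.57,3.1):
            for b1 in(0,1.57,-1.57,3.1):
                r=least_squares(res,[.3,.4,.4,.3,b0,b1,0],args=(sg,));best.append((r.cost,sg,r.x))
    best.sort(key=lambda x:x[0])
    for b in best[:3]:print(b[0],b[1],b[2].round(4).tolist())
    print(np.round(res(best[0][2],best[0][1]),3))
E
python3 k.py
```

```text
0.0020463789042166275 (-1, -1, -1, -1) [0.2788, 0.4967, 0.4671, 0.2933, -0.0432, 1.53, 0.0069]
0.0020463789042166284 (-1, -1, -1, -1) [0.2788, 0.4967, 0.4671, 0.2933, -0.0432, 1.53, 0.0069]
0.0020463789042166366 (-1, -1, -1, -1) [0.2788, 0.4967, 0.4671, 0.2933, -0.0432, 1.53, 0.0069]
[-0.009  0.027  0.021 -0.    -0.    -0.002  0.006 -0.021 -0.004  0.
  0.002 -0.006 -0.017 -0.003 -0.025 -0.002  0.009  0.002 -0.01   0.02
  0.008  0.026 -0.     0.006]
```

```bash
cat > ik.py <<'E'
from k import *
L=[0.2788,0.4967,0.4671,0.2933,-0.0432,1.53,0.0069];SG=(-1,-1,-1,-1)
lo=np.array([-2.81,-.39,-1.27,.06,-1.19,.19,-2.82]);hi=np.array([2.81,2.02,1.25,2.57,4.33,2,2.82])
def ik(P,A,q0,wn=1e-3):
    def f(q):
        p,r=fk(q,L,SG);return np.r_[(p-P)*10,(r.inv()*R.from_matrix(A)).as_rotvec()*2,wn*(q-q0)]
    r=least_squares(f,np.clip(q0,lo+.01,hi-.01),bounds=(lo,hi));e=f(r.x)[:6];return r.x,np.abs(e).max()
E
python3 - <<'E'
from ik import *
rng=np.random.default_rng(0)
F=np.diag([-1,-1,1.])
for nm,A in(("up",PL),("down",PL@F)):
  for y,o in((.105,0),(0,0),(-.105,0),(0,.08)):
    S=[]
    for i in range(25):
        q,e=ik(slot(y,o,.006),A,rng.uniform(lo,hi))
        if e<1e-2:
            m=np.minimum(q-lo,hi-q);S.append((m.min(),q))
    S.sort(key=lambda x:-x[0]);print(nm,y,o,len(S));[print("   ",round(a,2),b.round(2)) for a,b in S[:4]]
q=manip.read_state()["joints"];print(ik(slot(.105,0,.006),PL,q))
E
```

```text
up 0.105 0 9
    0.33 [-0.13  0.6  -0.56  2.17  2.36  0.52  2.31]
    0.3 [-0.2   0.58 -0.48  2.17  2.4   0.49  2.25]
    0.3 [-0.22  0.58 -0.46  2.17  2.41  0.49  2.23]
    0.24 [-0.36  0.55 -0.29  2.17  2.51  0.43  2.08]
up 0 0 15
    0.3 [ 0.26  0.67 -0.76  2.19  2.48  0.49  2.46]
    0.28 [-1.16  0.79  0.97  2.19  3.96  0.64  0.37]
    0.25 [-0.84  0.59  0.55  2.19  3.7   0.44  0.83]
    0.25 [ 0.15  0.61 -0.62  2.19  2.6   0.44  2.29]
up -0.105 0 13
    0.32 [-0.69  0.64  0.65  2.16  4.01  0.59  0.66]
    0.29 [-0.78  0.69  0.77  2.16  4.04  0.65  0.57]
    0.27 [-0.42  0.56  0.33  2.16  3.87  0.46  0.91]
    0.26 [-0.89  0.76  0.91  2.16  4.07  0.73  0.47]
up 0 0.08 5
    0.25 [-1.22  0.53  1.    2.31  4.01  0.5   0.47]
    0.23 [-1.09  0.45  0.83  2.31  3.9   0.42  0.63]
    0.19 [-1.    0.41  0.72  2.31  3.82  0.38  0.74]
    0.1 [-0.55  0.33  0.2   2.31  3.4   0.29  1.26]
down 0.105 0 12
    0.4 [ 0.06  0.7  -0.8   2.17  2.27  0.64 -0.63]
    0.4 [ 0.01  0.67 -0.73  2.17  2.29  0.6  -0.68]
    0.3 [-0.21  0.58 -0.46  2.17  2.41  0.49 -0.9 ]
    0.29 [ 0.19  0.8  -0.98  2.17  2.23  0.75 -0.49]
down 0 0 16
    0.37 [ 0.36  0.73 -0.89  2.19  2.4   0.56 -0.53]
    0.33 [ 0.4   0.77 -0.94  2.19  2.36  0.59 -0.47]
    0.27 [ 0.19  0.63 -0.67  2.19  2.55  0.46 -0.79]
    0.26 [-0.85  0.59  0.57  2.19  3.71  0.45 -2.33]
down -0.105 0 16
    0.24 [ 0.62  0.79 -0.94  2.16  2.45  0.43 -0.37]
    0.24 [ 0.62  0.79 -0.94  2.16  2.45  0.43 -0.37]
    0.23 [ 0.6   0.77 -0.92  2.16  2.48  0.42 -0.41]
    0.23 [ 0.6   0.77 -0.92  2.16  2.48  0.42 -0.41]
down 0 0.08 12
    0.15 [-0.87  0.38  0.56  2.31  3.7   0.34 -2.24]
    0.1 [-0.19  0.33 -0.21  2.31  3.02  0.29 -1.43]
    0.09 [-0.23  0.33 -0.15  2.31  3.07  0.28 -1.49]
    0.09 [-0.24  0.33 -0.15  2.31  3.07  0.28 -1.5 ]
(array([-1.19622206,  0.61754115,  0.71819922,  2.02320744, -1.19      ,
        0.19      , -0.79182852]), np.float64(0.4289924943219778))
```

```bash
cat > path.py <<'E'
from ik import *
PD=PL@np.diag([-1,-1,1.])
def show(qs):
    a=[fk(q,L,SG) for q in qs];rows=[]
    for (p,r),(p2,r2) in zip(a,a[1:]):
        rows.append([round(float(x),1) for x in r.inv().apply(p2-p)*1000]+[round(float(x),3) for x in (r.inv()*r2).as_rotvec()])
    return a,rows
E
python3 - <<'E'
from path import *
q0=manip.read_state()["joints"]
qg,e=ik(slot(.105,.06,.01),PD,np.array([.06,.7,-.8,2.17,2.27,.64,-.63]),.02);print(qg.round(2),e)
pd=O+M@np.array([-.03,.02,.25])
for nm,A in(("down az",down(YAW)),):
    qm,e=ik(pd,A,np.array([-.35,.5,.2,1.8,-.1,.85,-1.5]),.01);print(nm,qm.round(2),e)
qs=[q0+(qm-q0)*t for t in np.linspace(0,1,7)]+[qm+(qg-qm)*t for t in np.linspace(0,1,25)[1:]]
a,rows=show(qs)
for (p,r),q in list(zip(a,qs))[::3]:print((M.T@(p-O)).round(3),(M.T@r.as_matrix())[:,2].round(2),q[4:].round(2))
print(max(np.linalg.norm(r[:3]) for r in rows),max(np.linalg.norm(r[3:]) for r in rows),np.abs(np.diff(qs,axis=0)).max(0).round(2))
E
```

```text
[ 0.1   0.54 -0.85  2.26  2.18  0.58 -0.63] 6.201663802018986e-05
down az [-0.51  0.32  0.12  1.72 -0.04  1.1  -1.59] 1.287785971672008e-05
[-0.081 -0.087  0.187] [ 0.6  -0.01 -0.8 ] [-1.19  0.19 -0.24]
[-0.027  0.031  0.218] [ 0.36  0.26 -0.89] [-0.62  0.65 -0.92]
[-0.03  0.02  0.25] [ 0.  0. -1.] [-0.04  1.1  -1.59]
[-0.042 -0.027  0.212] [-0.01 -0.2  -0.98] [ 0.23  1.04 -1.47]
[-0.041 -0.062  0.186] [ 0.03 -0.36 -0.93] [ 0.51  0.97 -1.35]
[-0.03  -0.081  0.168] [ 0.13 -0.47 -0.87] [ 0.79  0.91 -1.23]
[-0.012 -0.081  0.153] [ 0.27 -0.5  -0.82] [ 1.07  0.84 -1.11]
[ 0.007 -0.059  0.141] [ 0.41 -0.47 -0.78] [ 1.35  0.77 -0.99]
[ 0.02  -0.018  0.131] [ 0.55 -0.36 -0.75] [ 1.62  0.71 -0.87]
[0.022 0.039 0.124] [ 0.65 -0.2  -0.73] [ 1.9   0.64 -0.75]
[0.008 0.105 0.122] [ 0.71  0.   -0.71] [ 2.18  0.58 -0.63]
61.8625088401691 0.19097905644337024 [0.03 0.04 0.04 0.1  0.19 0.15 0.22]
```

```bash
cat >> path.py <<'E'
QD=np.array([-.51,.32,.12,1.72,-.04,1.1,-1.59])
def tilt(y,n=22):
    "poses from tool-down (x along rack x) above rack to placing attitude above slot y"
    qg,_=ik(slot(.105,.06,.01),PD,np.array([.06,.7,-.8,2.17,2.27,.64,-.63]),.02)
    Rs=[fk(QD+(qg-QD)*t,L,SG)[1] for t in np.linspace(0,1,n+1)];Rs[0]=R.from_matrix(down(YAW));Rs[-1]=R.from_matrix(PD)
    ps=[O+M@(np.array([-.03,.02,.25])*(1-t)+np.array([.03,y,.20])*t) for t in np.linspace(0,1,n+1)]
    return ps,Rs
def torows(ps,Rs):
    return [[round(float(x)) for x in r.inv().apply(p2-p)*1000]+[round(float(x),3) for x in (r.inv()*r2).as_rotvec()] for p,r,p2,r2 in zip(ps,Rs,ps[1:],Rs[1:])]
E
python3 - <<'E'
from path import *
plan(O+M@np.array([-.03,.02,.25]),down(YAW))
for y in(.105,0,-.105):
    ps,Rs=tilt(y);q=QD.copy();m=[]
    for p,r in zip(ps,Rs):
        q,e=ik(p,r.as_matrix(),q,.003);m.append((np.minimum(q-lo,hi-q).min().round(2),round(e,3)))
    print(y,m[::3],q.round(2))
    for o in(.05,0,-.0):
        q,e=ik(slot(y,o,.006),PD,q,.003);print("  ",q.round(2),round(e,4))
ps,Rs=tilt(.105);print(torows(ps,Rs))
E
```

```text
rot(tool) [-0.018 -0.647 -0.017] shift cur [  76.6 -113.9  -19.8] final [  50.4 -112.   -64.5] world [  8. 123.  64.]
0.105 [(np.float64(0.71), np.float64(0.0)), (np.float64(0.75), np.float64(0.0)), (np.float64(0.78), np.float64(0.0)), (np.float64(0.78), np.float64(0.0)), (np.float64(0.71), np.float64(0.0)), (np.float64(0.58), np.float64(0.0)), (np.float64(0.34), np.float64(0.0)), (np.float64(0.06), np.float64(0.0))] [-0.5   0.26 -0.12  2.17  1.92  0.19 -0.53]
   [-0.28  0.44 -0.39  2.25  2.39  0.42 -0.95] 0.0
   [-0.27  0.56 -0.39  2.17  2.44  0.46 -0.97] 0.0
   [-0.27  0.56 -0.39  2.17  2.44  0.46 -0.97] 0.0
0 [(np.float64(0.71), np.float64(0.0)), (np.float64(0.75), np.float64(0.0)), (np.float64(0.77), np.float64(0.0)), (np.float64(0.76), np.float64(0.0)), (np.float64(0.66), np.float64(0.0)), (np.float64(0.47), np.float64(0.0)), (np.float64(0.2), np.float64(0.0)), (np.float64(0.0), np.float64(0.0))] [ 0.26  0.31 -0.72  2.19  2.05  0.19 -0.41]
   [ 0.37  0.57 -0.87  2.27  2.4   0.47 -0.63] 0.0
   [ 0.31  0.7  -0.83  2.19  2.44  0.52 -0.6 ] 0.0
   [ 0.31  0.7  -0.83  2.19  2.44  0.52
[... 572 characters left out ...]
5, -0.11], [4, -3, 2, -0.068, -0.015, -0.115], [4, -3, 1, -0.064, -0.014, -0.119], [4, -3, 1, -0.061, -0.012, -0.122], [5, -2, 1, -0.058, -0.01, -0.126], [5, -2, 1, -0.056, -0.008, -0.128], [5, -1, 1, -0.055, -0.005, -0.131], [5, 0, 1, -0.054, -0.003, -0.133], [5, 0, 1, -0.054, 0.0, -0.134], [5, 1, 1, -0.054, 0.003, -0.135], [5, 2, 1, -0.055, 0.005, -0.135], [5, 2, 1, -0.057, 0.006, -0.135], [4, 3, 1, -0.059, 0.007, -0.135], [4, 3, 1, -0.062, 0.008, -0.135], [3, 4, 1, -0.064, 0.008, -0.134], [3, 4, 2, -0.067, 0.006, -0.133], [2, 4, 2, -0.07, 0.004, -0.132], [2, 4, 2, -0.072, 0.002, -0.131], [1, 4, 3, -0.074, -0.002, -0.131], [1, 4, 3, -0.076, -0.006, -0.13], [0, 4, 3, -0.077, -0.01, -0.129]]
```

Emit:
jog_arm:
  rows:
    - [0,0,0,-0.004,-0.13,-0.003]
    - [0,0,0,-0.004,-0.13,-0.003]
    - [0,0,0,-0.004,-0.13,-0.003]
    - [0,0,0,-0.003,-0.13,-0.004]
    - [0,0,0,-0.003,-0.127,-0.004]
    - [10,-22,-13,0,0,0]
    - [10,-22,-13,0,0,0]
    - [10,-22,-13,0,0,0]
    - [10,-22,-13,0,0,0]
    - [10,-24,-13,0,0,0]
    - [0,0,0,0,0,0]

```text
time: 17.8
position: [0.5308, 0.2162, 0.2675]
tcp_rot: [0.977, 0.184, 0.102, -0.041]
force: [0.4, -0.0, -1.7]
finger_gap: 0.0563
grasp_force: 64.6
```

```bash
sed -i 's/\[.03,y,.20\]/[.015,y,.145]/' path.py
python3 - <<'E'
from path import *
s=st();print(s["joints"].round(2))
ps,Rs=tilt(.105);q=s["joints"];m=[]
ps[0]=s["position"];Rs[0]=R.from_quat(s["tcp_rot"])
for p,r in zip(ps,Rs):
    q,e=ik(p,r.as_matrix(),q,.003);m.append((np.minimum(q-lo,hi-q).min().round(2),round(e,3)))
print(m[::3],q.round(2))
print(torows(ps,Rs))
E
```

```text
t 17.80 rack tcp [-0.04    0.0295  0.2675] gap 0.0563 grip 64.6 F [ 0.4 -0.1 -1.7]
axes x,y,z cols [[0.977, 0.023, 0.214], [0.013, -0.999, 0.046], [0.215, -0.042, -0.976]]
[-0.92  0.2   0.57  1.88 -0.19  0.88 -1.47]
[(np.float64(0.6), np.float64(0.0)), (np.float64(0.7), np.float64(0.0)), (np.float64(0.73), np.float64(0.0)), (np.float64(0.75), np.float64(0.0)), (np.float64(0.6), np.float64(0.0)), (np.float64(0.4), np.float64(0.0)), (np.float64(0.14), np.float64(0.0)), (np.float64(0.04), np.float64(0.0))] [-0.65  0.35  0.04  2.23  2.53  0.25 -1.18]
[[7, 7, 24, -0.11, -0.229, -0.096], [3, -4, 4, -0.072, -0.015, -0.11], [3, -4, 4, -0.068, -0.015, -0.115], [4, -4, 4, -0.064, -0.014, -0.119], [4, -4, 4, -0.061, -0.012, -0.122], [4, -3, 3, -0.058, -0.01, -0.126], [5, -3, 3, -0.056, -0.008, -0.128], [5, -2, 3, -0.055, -0.005, -0.131], [6, -2, 3, -0.054, -0.003, -0.133], [6, -1, 3, -0.054, 0.0, -0.134], [6, -1, 3, -0.054, 0.003, -0.135], [6, 0, 3, -0.055, 0.005, -0.135], [6, 1, 3, -0.057, 0.006, -0.135], [6, 1, 3, -0.059, 0.007, -0.135], [5, 2, 3, -0.062, 0.008, -0.135], [5, 2, 3, -0.064, 0.008, -0.134], [5, 3, 3, -0.067, 0.006, -0.133], [4, 3, 3, -0.07, 0.004, -0.132], [4, 4, 4, -0.072, 0.002, -0.131], [3, 4, 4, -0.074, -0.002, -0.131], [3, 4, 4, -0.076, -0.006, -0.13], [2, 4, 5, -0.077, -0.01, -0.129]]
```

Emit:
jog_arm:
  rows:
    - [4,4,12,-0.055,-0.115,-0.048]
    - [4,4,12,-0.055,-0.115,-0.048]
    - [3,-4,4,-0.072,-0.015,-0.11]
    - [3,-4,4,-0.068,-0.015,-0.115]
    - [4,-4,4,-0.064,-0.014,-0.119]
    - [4,-4,4,-0.061,-0.012,-0.122]
    - [4,-3,3,-0.058,-0.01,-0.126]
    - [5,-3,3,-0.056,-0.008,-0.128]
    - [5,-2,3,-0.055,-0.005,-0.131]
    - [6,-2,3,-0.054,-0.003,-0.133]
    - [0,0,0,0,0,0]

```text
time: 18.9
position: [0.5487, 0.2451, 0.2031]
tcp_rot: [0.712, 0.65, -0.017, 0.265]
force: [-0.6, 1.0, -1.3]
finger_gap: 0.0561
grasp_force: 64.7
```

```bash
cat > nxt.py <<'E'
from path import *
import sys
y,i=float(sys.argv[1]),int(sys.argv[2])
s=st();print(s["joints"].round(2))
ps,Rs=tilt(y);ps,Rs=ps[i:],Rs[i:];q=s["joints"]
print("off mm",((ps[0]-s["position"])*1000).round(0),"rot",(R.from_quat(s["tcp_rot"]).inv()*Rs[0]).as_rotvec().round(3))
ps[0]=s["position"];Rs[0]=R.from_quat(s["tcp_rot"])
for p,r in zip(ps,Rs): q,e=ik(p,r.as_matrix(),q,.003)
print(q.round(2));print(torows(ps,Rs))
E
python3 nxt.py .105 9
```

```text
t 18.90 rack tcp [-0.0131  0.0503  0.2031] gap 0.0561 grip 64.7 F [-0.3  1.1 -1.3]
axes x,y,z cols [[0.464, 0.871, 0.161], [0.805, -0.339, -0.486], [-0.369, 0.356, -0.859]]
[-1.11  0.45  0.48  1.81  0.41  0.97 -1.01]
off mm [-0.  5.  4.] rot [-0.006  0.005  0.005]
[-0.65  0.35  0.04  2.23  2.53  0.25 -1.18]
[[9, 0, -3, -0.06, 0.004, -0.129], [6, -1, 3, -0.054, 0.003, -0.135], [6, 0, 3, -0.055, 0.005, -0.135], [6, 1, 3, -0.057, 0.006, -0.135], [6, 1, 3, -0.059, 0.007, -0.135], [5, 2, 3, -0.062, 0.008, -0.135], [5, 2, 3, -0.064, 0.008, -0.134], [5, 3, 3, -0.067, 0.006, -0.133], [4, 3, 3, -0.07, 0.004, -0.132], [4, 4, 4, -0.072, 0.002, -0.131], [3, 4, 4, -0.074, -0.002, -0.131], [3, 4, 4, -0.076, -0.006, -0.13], [2, 4, 5, -0.077, -0.01, -0.129]]
```

Emit:
jog_arm:
  rows:
    - [9,0,-3,-0.06,0.004,-0.129]
    - [6,-1,3,-0.054,0.003,-0.135]
    - [6,0,3,-0.055,0.005,-0.135]
    - [6,1,3,-0.057,0.006,-0.135]
    - [6,1,3,-0.059,0.007,-0.135]
    - [5,2,3,-0.062,0.008,-0.135]
    - [5,2,3,-0.064,0.008,-0.134]
    - [0,0,0,0,0,0]

```text
time: 19.7
position: [0.5544, 0.2772, 0.1736]
tcp_rot: [0.281, 0.894, 0.008, 0.349]
force: [-0.6, -0.9, -2.1]
finger_gap: 0.0564
grasp_force: 64.7
```

```bash
python3 nxt.py .105 16
```

```text
t 19.70 rack tcp [0.0034 0.0784 0.1736] gap 0.0564 grip 64.7 F [-0.9 -0.6 -2.1]
axes x,y,z cols [[-0.384, 0.758, 0.526], [0.684, 0.617, -0.389], [-0.62, 0.21, -0.756]]
[-1.18  0.39  0.45  2.07  0.96  0.56 -0.62]
off mm [-2.  3.  0.] rot [-0.003  0.002 -0.007]
[-0.65  0.35  0.03  2.23  2.53  0.25 -1.18]
[[7, 5, 1, -0.07, 0.009, -0.14], [4, 3, 3, -0.07, 0.004, -0.132], [4, 4, 4, -0.072, 0.002, -0.131], [3, 4, 4, -0.074, -0.002, -0.131], [3, 4, 4, -0.076, -0.006, -0.13], [2, 4, 5, -0.077, -0.01, -0.129]]
```

Emit:
jog_arm:
  rows:
    - [3.5,2.5,0.5,-0.035,0.0045,-0.07]
    - [3.5,2.5,0.5,-0.035,0.0045,-0.07]
    - [2,1.5,1.5,-0.035,0.002,-0.066]
    - [2,1.5,1.5,-0.035,0.002,-0.066]
    - [2,2,2,-0.036,0.001,-0.0655]
    - [2,2,2,-0.036,0.001,-0.0655]
    - [1.5,2,2,-0.037,-0.001,-0.0655]
    - [1.5,2,2,-0.037,-0.001,-0.0655]
    - [1.5,2,2,-0.038,-0.003,-0.065]
    - [1.5,2,2,-0.038,-0.003,-0.065]
    - [1,2,2.5,-0.0385,-0.005,-0.0645]
    - [1,2,2.5,-0.0385,-0.005,-0.0645]
    - [0,0,0,0,0,0]

```text
time: 21.0
position: [0.5586, 0.3067, 0.1477]
tcp_rot: [-0.16, 0.909, 0.068, 0.379]
force: [-0.5, -0.9, -1.8]
finger_gap: 0.0563
grasp_force: 64.7
```

```bash
python3 -c "
from path import *
print(st()['joints'].round(2));plan(slot(.105,.06,.01),PD);plan(slot(.105,0,.006),PD)"
```

```text
t 21.00 rack tcp [0.0176 0.1046 0.1477] gap 0.0563 grip 64.7 F [-0.8 -0.7 -1.8]
axes x,y,z cols [[-0.704, 0.005, 0.71], [0.005, 1.0, -0.001], [-0.71, 0.003, -0.704]]
[-0.8   0.35  0.17  2.24  2.46  0.26 -1.16]
rot(tool) [-0.001  0.004 -0.005] shift cur [24.9  0.2 10.7] final [24.9  0.4 10.8] world [ -9.  -3. -25.]
rot(tool) [-0.001  0.004 -0.005] shift cur [29.2  0.3 70.7] final [28.9  0.4 70.8] world [ 28.  11. -70.]
```

Emit:
jog_arm:
  rows:
    - [8,0,0,0,0,0]
    - [8,0,0,0,0,0]
    - [8,0,10,0,0,0]
    - [0,0,20,0,0,0]
    - [0,0,20,0,0,0]
    - [0,0,10,0,0,0]
    - [0,0,5,0,0,0]
    - [0,0,2,0,0,0]
    - [0,0,2,0,0,0]
    - [0,0,0,0,0,0]

```text
time: 22.0
position: [0.5856, 0.3207, 0.0815]
tcp_rot: [-0.165, 0.909, 0.069, 0.377]
force: [-0.1, -0.5, -0.8]
finger_gap: 0.0563
grasp_force: 64.7
```

```bash
python3 -c "
from path import *
print(st()['joints'].round(2));plan(slot(.105,0,.0),PD);snap('side','s6');snap('wrist','w6')
a=cv2.imread('pics/s6.png')[180:384,100:300];b=cv2.imread('pics/w6.png');cv2.imwrite('pics/c6.png',np.hstack([cv2.resize(a,(392,400)),cv2.resize(b,(408,400))]))"
```

```text
t 22.00 rack tcp [0.0477 0.1083 0.0815] gap 0.0563 grip 64.7 F [-0.3 -0.4 -0.8]
axes x,y,z cols [[-0.706, -0.004, 0.708], [-0.003, 1.0, 0.003], [-0.708, 0.0, -0.706]]
[-0.67  0.52  0.04  2.18  2.63  0.37 -1.3 ]
rot(tool) [0.003 0.002 0.003] shift cur [ 9.4 -3.3  2.7] final [ 9.4 -3.3  2.7] world [-3. -5. -9.]
```

View pics/c6.png

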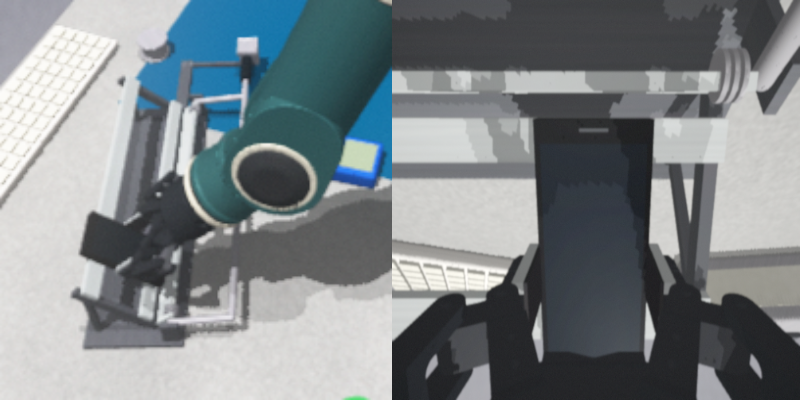

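Left: the handset is held against the rest near the ledge end. Right (wrist): its foot edge is at row 118, just short of the ledge strip at row 92. Now I seat it.

Emit:
jog_arm:
  rows:
    - [0,0,1,0,0,0]
    - [0,0,1,0,0,0]
    - [0,0,1,0,0,0]
    - [2,0,0,0,0,0]
    - [2,0,0,0,0,0]
    - [2,0,0,0,0,0]
    - [0,0,0,0,0,0]

```text
time: 22.8
position: [0.5849, 0.3205, 0.0769]
tcp_rot: [-0.165, 0.908, 0.069, 0.379]
force: [-10.0, -3.9, 22.4]
finger_gap: 0.0563
grasp_force: 67.3
```

```bash
python3 -c "
from path import *
s=st();plan(slot(.105,0,.0),PD);print('F tool',R.from_quat(s['tcp_rot']).inv().apply(s['force']).round(1))"
```

```text
t 22.80 rack tcp [0.047  0.1084 0.0769] gap 0.0563 grip 67.3 F [-10.7  -0.1  22.4]
axes x,y,z cols [[-0.703, -0.004, 0.711], [-0.002, 1.0, 0.003], [-0.711, 0.0, -0.703]]
rot(tool) [0.003 0.006 0.002] shift cur [ 5.6 -3.4 -0.1] final [ 5.6 -3.4 -0.1] world [-3. -5. -4.]
F tool [ -8.4  -0.1 -23.3]
```

Emit:
jog_arm:
  rows:
    - [0,0,-1,0,0,0]
    - [0,0,-1.5,0,0,0]
    - [0,0,0,0,0,0]
    - [2,0,0,0,0,0]
    - [1,0,0,0,0,0]
    - [0,0,0,0,0,0]

```text
time: 23.4
position: [0.58, 0.3183, 0.0742]
tcp_rot: [-0.165, 0.909, 0.068, 0.377]
force: [-0.1, 1.1, -2.1]
finger_gap: 0.056
grasp_force: 64.7
```

```bash
python3 -c "
from path import *
s=st();plan(slot(.105,0,.0),PD);print('F tool',R.from_quat(s['tcp_rot']).inv().apply(s['force']).round(1))"
```

```text
t 23.40 rack tcp [0.0416 0.1081 0.0742] gap 0.0560 grip 64.7 F [ 0.3  1.1 -2.1]
axes x,y,z cols [[-0.706, -0.004, 0.708], [-0.003, 1.0, 0.003], [-0.708, -0.0, -0.706]]
rot(tool) [0.003 0.001 0.003] shift cur [-0.1 -3.1  1.8] final [-0.2 -3.1  1.8] world [ 2. -2. -1.]
F tool [1.3 1.1 1.6]
```

Emit:
jog_arm:
  rows:
    - [1,0,0,0,0,0]
    - [1,0,0,0,0,0]
    - [1,0,0,0,0,0]
    - [0,0,0,0,0,0]

```text
time: 23.8
position: [0.5799, 0.3182, 0.074]
tcp_rot: [-0.164, 0.908, 0.069, 0.379]
force: [6.5, 1.6, 6.6]
finger_gap: 0.0565
grasp_force: 64.8
```

```bash
python3 -c "
from path import *
s=st();plan(slot(.105,0,.0),PD);print('F tool',R.from_quat(s['tcp_rot']).inv().apply(s['force']).round(1))"
```

```text
t 23.80 rack tcp [0.0415 0.108  0.074 ] gap 0.0565 grip 64.8 F [ 6.6 -0.7  6.6]
axes x,y,z cols [[-0.703, -0.003, 0.711], [-0.002, 1.0, 0.002], [-0.711, 0.0, -0.703]]
rot(tool) [0.002 0.006 0.002] shift cur [-0.3 -3.   1.8] final [-0.3 -3.   1.8] world [ 2. -2. -1.]
F tool [-9.4 -0.8  0. ]
```

Emit:
jog_arm:
  rows:
    - [-1,0,1,0,0,0]
    - [0,0,1,0,0,0]
    - [0,0,0,0,0,0]

```text
time: 24.1
position: [0.5811, 0.3188, 0.0728]
tcp_rot: [-0.165, 0.908, 0.069, 0.379]
force: [0.1, 1.0, 9.3]
finger_gap: 0.0561
grasp_force: 65.5
```

Emit:
jog_arm:
  claw: 0.12
  rows:
    - [0,0,0,0,0,0]
    - [0,0,0,0,0,0]
    - [0,0,0,0,0,0]
    - [0,0,-5,0,0,0]
    - [0,0,-10,0,0,0]
    - [0,0,-15,0,0,0]
    - [0,0,-15,0,0,0]
    - [0,0,-15,0,0,0]
    - [-8,0,-10,0,0,0]
    - [-10,0,0,0,0,0]
    - [0,0,0,0,0,0]

```text
time: 25.2
position: [0.5466, 0.3062, 0.1355]
tcp_rot: [-0.165, 0.908, 0.069, 0.378]
force: [0.4, 0.7, -0.5]
finger_gap: 0.0754
grasp_force: 0.0
```

```bash
python3 -c "
from path import *
s=st();print(s['joints'].round(2));w=snap('wrist','w7');print(proj(w,slot(.105,.012,0)), proj(w,slot(.105,.012,-.061)),proj(w,slot(.105,.012,.061)))
ps,Rs=tilt(.105);ps,Rs=ps[::-1],Rs[::-1];print(torows(ps,Rs))
w2=snap('scene');phones(w2)"
```

```text
t 25.20 rack tcp [0.0062 0.1084 0.1355] gap 0.0754 grip 0.0 F [ 0.6  0.5 -0.5]
axes x,y,z cols [[-0.704, -0.004, 0.71], [-0.002, 1.0, 0.003], [-0.71, 0.001, -0.704]]
[-0.78  0.36  0.13  2.26  2.5   0.3  -1.19]
[247.89520726 181.7219254 ] [247.62340225  77.69894397] [248.12775855 270.72204852]
[[-2, -4, -5, 0.077, 0.01, 0.129], [-2, -4, -5, 0.076, 0.006, 0.13], [-3, -4, -4, 0.074, 0.002, 0.131], [-3, -4, -4, 0.072, -0.002, 0.131], [-4, -4, -4, 0.07, -0.004, 0.132], [-4, -3, -3, 0.067, -0.006, 0.133], [-5, -3, -3, 0.064, -0.008, 0.134], [-5, -2, -3, 0.062, -0.008, 0.135], [-5, -2, -3, 0.059, -0.007, 0.135], [-6, -1, -3, 0.057, -0.006, 0.135], [-6, -1, -3, 0.055, -0.005, 0.135], [-6, 0, -3, 0.054, -0.003, 0.135], [-6, 1, -3, 0.054, -0.0, 0.134], [-6, 1, -3, 0.054, 0.003, 0.133], [-6, 2, -3, 0.055, 0.005, 0.131], [-5, 2, -3, 0.056, 0.008, 0.128], [-5, 3, -3, 0.058, 0.01, 0.126], [-4, 3, -3, 0.061, 0.012, 0.122], [-4, 4, -4, 0.064, 0.014, 0.119], [-4, 4, -4, 0.068, 0.015, 0.115], [-3, 4, -4, 0.072, 0.015, 0.11], [-3, 4, -4, 0.078, 0.01, 0.106]]
px [210. 158.] pos [ 0.5983 -0.3607] L [0.132 0.072] ang 0.058 z0 corners []
px [270. 139.] pos [ 0.3911 -0.3467] L [0.141 0.074] ang 0.132 z0 corners []
```

View pics/w7.png

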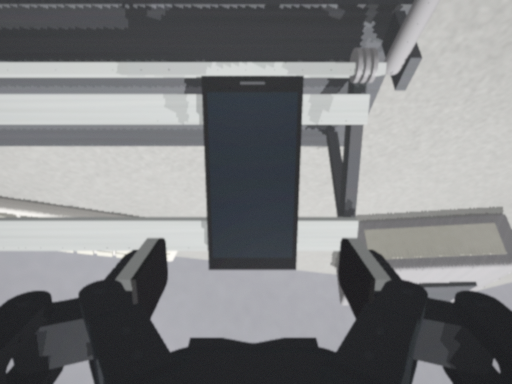

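Seated exactly: the foot edge is at row 77 (predicted 77.7). One handset has been knocked and now reads (0.598,-0.361). I'll reverse the tilt path.

Emit:
jog_arm:
  rows:
    - [-1,-2,-3,0.0385,0.005,0.0645]
    - [-1,-2,-3,0.0385,0.005,0.0645]
    - [-1,-2,-3,0.038,0.003,0.065]
    - [-1,-2,-3,0.038,0.003,0.065]
    - [-2,-2,-2,0.037,0.001,0.0655]
    - [-2,-2,-2,0.037,0.001,0.0655]
    - [-2,-2,-2,0.036,-0.001,0.0655]
    - [-2,-2,-2,0.036,-0.001,0.0655]
    - [-2,-2,-2,0.035,-0.002,0.066]
    - [-2,-2,-2,0.035,-0.002,0.066]
    - [-4,-3,-3,0.067,-0.006,0.133]
    - [-5,-3,-3,0.064,-0.008,0.134]
    - [-5,-2,-3,0.062,-0.008,0.135]
    - [-5,-2,-3,0.059,-0.007,0.135]
    - [-6,-1,-3,0.057,-0.006,0.135]
    - [-6,-1,-3,0.055,-0.005,0.135]
    - [-6,0,-3,0.054,-0.003,0.135]
    - [-6,1,-3,0.054,0,0.134]
    - [-6,1,-3,0.054,0.003,0.133]
    - [-6,2,-3,0.055,0.005,0.131]

```text
time: 27.3
position: [0.5348, 0.2398, 0.2092]
tcp_rot: [0.806, 0.548, -0.01, 0.223]
force: [-0.5, -0.3, -0.7]
finger_gap: 0.0751
grasp_force: 0.0
```

Emit:
jog_arm:
  rows:
    - [-5,2,-3,0.056,0.008,0.128]
    - [-5,3,-3,0.058,0.01,0.126]
    - [-4,3,-3,0.061,0.012,0.122]
    - [-4,4,-4,0.064,0.014,0.119]
    - [-4,4,-4,0.068,0.015,0.115]
    - [-3,4,-4,0.072,0.015,0.11]
    - [-3,4,-4,0.078,0.01,0.106]
    - [0,0,0,0,0,0]

```text
time: 28.1
position: [0.531, 0.2067, 0.2433]
tcp_rot: [0.985, 0.175, 0.001, -0.001]
force: [0.5, -0.0, -0.3]
finger_gap: 0.0751
grasp_force: 0.0
```

```bash
python3 -c "
from path import *
s=st();print(s['joints'].round(2));plan([.67,-.36,.25],down(.058));plan([.596,-.362,.12],down(.058))"
```

```text
t 28.10 rack tcp [-0.0431  0.0204  0.2433] gap 0.0751 grip 0.0 F [ 0.5 -0.2 -0.3]
axes x,y,z cols [[1.0, -0.004, 0.003], [-0.004, -1.0, 0.002], [0.003, -0.002, -1.0]]
[-0.88  0.34  0.57  1.76 -0.21  1.1  -1.46]
rot(tool) [-0.002 -0.002  0.293] shift cur [-64.3 579.9  -7.9] final [105.9 573.8  -6.7] world [ 139. -567.    7.]
rot(tool) [-0.002 -0.002  0.293] shift cur [-134.8  556.6  121.9] final [ 31.9 571.5 123.3] world [  65. -569. -123.]
```

Emit:
jog_arm:
  rows:
    - [0,0,0,0,0,0.147]
    - [0,0,0,0,0,0.146]
    - [7,41,-0.5,0,0,0]
    - [7,41,-0.5,0,0,0]
    - [7,41,-0.5,0,0,0]
    - [7,41,-0.5,0,0,0]
    - [8,41,-0.5,0,0,0]
    - [8,41,-0.5,0,0,0]
    - [8,41,-0.5,0,0,0]
    - [8,41,-0.5,0,0,0]
    - [8,41,-0.5,0,0,0]
    - [8,41,-0.5,0,0,0]
    - [8,41,-0.5,0,0,0]
    - [8,41,-0.5,0,0,0]
    - [7,41,-0.5,0,0,0]
    - [7,41,-0.5,0,0,0]
    - [0,0,0,0,0,0]

```text
time: 29.8
position: [0.6724, -0.3616, 0.2472]
tcp_rot: [1.0, 0.031, -0.001, 0.0]
force: [-0.7, -0.1, -0.0]
finger_gap: 0.0751
grasp_force: 0.0
```

```bash
python3 -c "
from path import *
s=st();print(s['position'],s['joints'].round(2));w=snap('wrist','w8');phones(w);phones(snap('scene'));phones(snap('side'))
for x in((.596,-.362),(.389,-.348)): print(proj(w,[*x,.012]))
g=w['image'];m=((g.max(2)<85)&(np.arange(384)[:,None]<300)).astype(np.uint8)
for c in cv2.findContours(m,0,2)[0]:
    if cv2.contourArea(c)>800:print(np.round(cv2.minAreaRect(c),0) if 0 else cv2.minAreaRect(c), g[tuple(c[0][0][::-1])])
plan([.5955,-.3625,.0],down(.058))"
```

```text
t 29.80 rack tcp [-0.108  -0.5615  0.2472] gap 0.0751 grip 0.0 F [-0.7  0.1 -0. ]
axes x,y,z cols [[0.957, -0.289, -0.003], [-0.289, -0.957, 0.0], [-0.002, 0.001, -1.0]]
[ 0.67237229 -0.36155668  0.24717649] [ 0.09  0.75  0.67  1.19 -0.44  1.34 -0.78]
px [210. 157.] pos [ 0.5981 -0.3624] L [0.133 0.074] ang 0.073 z0 corners []
px [270. 139.] pos [ 0.3915 -0.3479] L [0.15  0.081] ang 0.117 z0 corners []
px [503. 216.] pos [-0.2882 -0.3884] L [0.054 0.109] ang 1.482 z0 corners []
px [303. 181.] pos [ 0.3845 -0.3479] L [0.078 0.127] ang 0.144 z0 corners []
px [252. 166.] pos [ 0.5928 -0.3639] L [0.074 0.128] ang 0.052 z0 corners []
[248.6855041  221.46224989]
[229.74523256 362.94924736]
((119.0, 269.0), (60.0, 94.0), 90.0) [56 65 70]
((384.5, 268.5), (61.0, 93.0), 90.0) [36 61 75]
((253.5, 219.5), (95.0, 47.0), 90.0) [37 67 82]
rot(tool) [-0.002 -0.     0.009] shift cur [-79.2   2.5 248.2] final [-79.1   2.7 248.2] world [ -79.   -7. -248.]
```

View pics/w8.png

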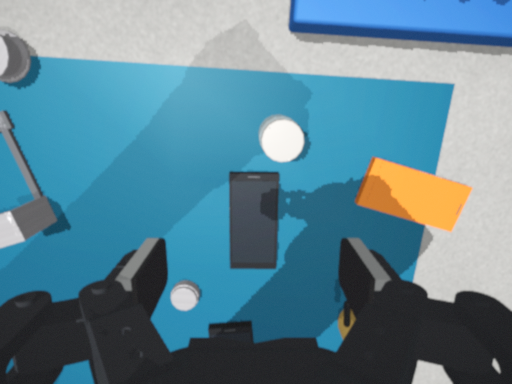

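Handset at (253,219) is clear. The flux jar (282,138) sits beyond its far end, outside the gripper's footprint. Now the refined descent.

```bash
python3 -c "
from path import *
w=snap('wrist');p=onz(w,253.5,219.5,.012);print(p);plan([p[0],p[1],0],down(.062))"
```

```text
[ 0.60111023 -0.360964    0.012     ]
rot(tool) [-0.002 -0.001  0.006] shift cur [-74.1   2.  248.7] final [-73.7   1.9 248.8] world [ -73.   -6. -249.]
```

```bash
python3 -c "
from path import *
w=snap('wrist');print(manip.read_state()['position'])
g=w['image'];m=((g.max(2)<85)&(np.arange(384)[:,None]<300)).astype(np.uint8)
for c in cv2.findContours(m,0,2)[0]:
    r=cv2.minAreaRect(c)
    if cv2.contourArea(c)>800:
        p=onz(w,*r[0],.012);print(r,p,proj(w,p))
plan([.5955,-.3625,.0],down(.058))"
```

```text
[ 0.67474775 -0.3542831   0.24921091]
((119.0, 269.0), (60.0, 94.0), 90.0) [ 0.52412171 -0.19607019  0.012     ] [119. 269.]
((384.5, 268.5), (61.0, 93.0), 90.0) [ 0.54752391 -0.52875188  0.012     ] [384.5 268.5]
((260.0, 222.49996948242188), (45.99999237060547, 94.99998474121094), 0.0) [ 0.59817908 -0.36843208  0.012     ] [260.         222.49996948]
rot(tool) [-0.002 -0.002  0.011] shift cur [-80.1   3.3 249. ] final [-79.6   3.6 249.2] world [ -79.   -8. -249.]
```

Emit:
jog_arm:
  rows:
    - [-26,2,20,0,0,0]
    - [-26,2,20,0,0,0]
    - [-26,3,20,0,0,0]
    - [0,0,40,0,0,0]
    - [0,0,40,0,0,0]
    - [0,0,40,0,0,0]
    - [0,0,30,0,0,0]
    - [0,0,20,0,0,0]
    - [0,0,0,0,0,0]
    - [0,0,0,0,0,0]

```text
time: 31.05
position: [0.5982, -0.3677, 0.0207]
tcp_rot: [0.999, 0.034, 0.002, -0.0]
force: [0.1, -0.1, 0.9]
finger_gap: 0.0756
grasp_force: 0.0
```

```bash
python3 -c "
from path import *
plan([.597,-.366,.0],down(.065));w=snap('wrist','w9');print(proj(w,[.597,-.366,.012]))
for c in cv2.findContours((w['image'].max(2)<85).astype(np.uint8),0,2)[0]:
    if cv2.contourArea(c)>400:print(cv2.minAreaRect(c))"
```

```text
rot(tool) [-0.001 -0.004  0.002] shift cur [-1.2 -1.8 20.7] final [-1.1 -1.8 20.7] world [ -1.   2. -21.]
[248.17846045 241.413689  ]
((48.49999237060547, 337.4999694824219), (96.99998474121094, 90.99998474121094), -0.0)
((295.5, 301.0), (164.0, 431.0), 90.0)
```

View pics/w9.png

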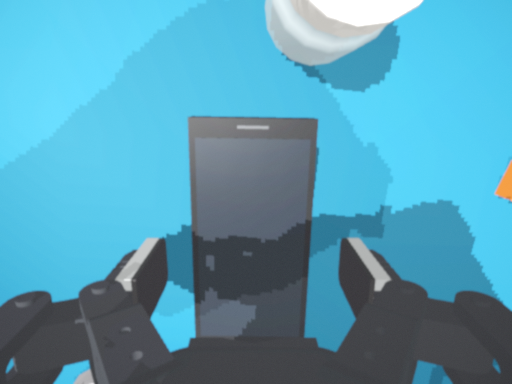

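```bash
python3 -c "
from path import *
w=snap('wrist');s=manip.read_state();A=R.from_quat(s['tcp_rot'])
print((A.inv().apply(onz(w,253,117,.012)-s['position'])*1000).round(1))
T=np.linalg.inv(w['mount']);q=w['K']@(T[:3,:3]@[.061,0,-.0125]+T[:3,3]);print(q[:2]/q[2])"
```

```text
[58.3  0.5  9.8]
[251.37938568 112.7904201 ]
```

Emit:
jog_arm:
  rows:
    - [-2,0,10,0,0,0]
    - [0,0,8,0,0,0]
    - [0,0,3,0,0,0]
    - [0,0,0,0,0,0]

```text
time: 31.55
position: [0.5953, -0.3677, -0.0022]
tcp_rot: [0.999, 0.033, 0.001, -0.001]
force: [-0.1, -0.4, 0.0]
finger_gap: 0.0753
grasp_force: 0.0
```

Emit:
jog_arm:
  claw: 1
  rows:
    - [0,0,0,0,0,0]
    - [0,0,0,0,0,0]
    - [0,0,0,0,0,0]
    - [0,0,0,0,0,0]
    - [0,0,0,0,0,0]

```text
time: 32.05
position: [0.596, -0.3681, -0.0009]
tcp_rot: [0.999, 0.033, 0.002, -0.0]
force: [-1.3, -0.2, 6.4]
finger_gap: 0.0558
grasp_force: 64.4
```

Emit:
jog_arm:
  rows:
    - [0,0,-5,0,0,0]
    - [0,0,-20,0,0,0]
    - [0,0,-40,0,0,0]
    - [0,0,-40,0,0,0]
    - [0,0,-40,0,0,0]
    - [0,0,-40,0,0,0]
    - [0,0,-40,0,0,0]
    - [0,0,-25,0,0,0]
    - [0,0,0,0,0,0]
    - [0,0,0,0,0,0]

```text
time: 33.05
position: [0.5948, -0.3681, 0.2496]
tcp_rot: [0.999, 0.033, 0.002, -0.001]
force: [0.3, 0.5, -1.0]
finger_gap: 0.0563
grasp_force: 64.3
```

```bash
python3 -c "
from path import *
s=st();plan(O+M@np.array([-.04,.02,.25]),down(YAW))"
```

```text
t 33.05 rack tcp [-0.183  -0.5407  0.2496] gap 0.0563 grip 64.3 F [ 0.4  0.4 -1. ]
axes x,y,z cols [[0.959, -0.285, 0.004], [-0.285, -0.959, -0.0], [0.004, -0.001, -1.0]]
rot(tool) [-0.    -0.004 -0.289] shift cur [-2.240e+01 -5.782e+02  1.000e-01] final [ 1.430e+02 -5.607e+02 -4.000e-01] world [-61. 575.   0.]
```

Emit:
jog_arm:
  rows:
    - [0,0,0,0,0,-0.145]
    - [0,0,0,0,0,-0.144]
    - [10,-40,0,0,0,0]
    - [10,-40,0,0,0,0]
    - [10,-40,0,0,0,0]
    - [10,-40,0,0,0,0]
    - [10,-40,0,0,0,0]
    - [10,-40,0,0,0,0]
    - [10,-40,0,0,0,0]
    - [10,-40,0,0,0,0]
    - [10,-40,0,0,0,0]
    - [11,-40,0,0,0,0]
    - [11,-40,0,0,0,0]
    - [11,-40,0,0,0,0]
    - [10,-40,0,0,0,0]
    - [10,-40,0,0,0,0]
    - [0,0,0,0,0,0]
    - [0,0,0,0,0,0]

```text
time: 34.85
position: [0.5333, 0.207, 0.2483]
tcp_rot: [0.984, 0.178, 0.001, -0.0]
force: [0.3, -1.5, -1.9]
finger_gap: 0.0562
grasp_force: 64.3
```

```bash
python3 nxt.py 0 0
```

```text
t 34.85 rack tcp [-0.0408  0.02    0.2483] gap 0.0562 grip 64.3 F [-0.2 -1.5 -1.9]
axes x,y,z cols [[1.0, 0.002, 0.001], [0.002, -1.0, -0.0], [0.001, 0.0, -1.0]]
[-0.84  0.34  0.52  1.75 -0.18  1.11 -1.47]
off mm [10.  4.  2.] rot [ 0.    -0.001  0.002]
[-0.13  0.34 -0.28  2.25  2.9   0.24 -1.3 ]
[[13, 1, 3, -0.078, -0.012, -0.104], [2, 1, 5, -0.072, -0.015, -0.11], [2, 1, 5, -0.068, -0.015, -0.115], [2, 1, 5, -0.064, -0.014, -0.119], [2, 0, 5, -0.061, -0.012, -0.122], [2, 0, 5, -0.058, -0.01, -0.126], [2, 0, 5, -0.056, -0.008, -0.128], [2, 0, 5, -0.055, -0.005, -0.131], [2, 0, 5, -0.054, -0.003, -0.133], [2, 0, 5, -0.054, 0.0, -0.134], [2, 0, 5, -0.054, 0.003, -0.135], [2, 0, 5, -0.055, 0.005, -0.135], [2, 0, 5, -0.057, 0.006, -0.135], [2, 0, 5, -0.059, 0.007, -0.135], [2, 0, 5, -0.062, 0.008, -0.135], [2, 0, 5, -0.064, 0.008, -0.134], [2, 0, 5, -0.067, 0.006, -0.133], [2, 0, 5, -0.07, 0.004, -0.132], [2, 0, 5, -0.072, 0.002, -0.131], [2, 0, 5, -0.074, -0.002, -0.131], [2, -1, 5, -0.076, -0.006, -0.13], [2, -1, 5, -0.077, -0.01, -0.129]]
```

Emit:
jog_arm:
  rows:
    - [13,1,3,-0.078,-0.012,-0.104]
    - [2,1,5,-0.072,-0.015,-0.11]
    - [2,1,5,-0.068,-0.015,-0.115]
    - [2,1,5,-0.064,-0.014,-0.119]
    - [2,0,5,-0.061,-0.012,-0.122]
    - [2,0,5,-0.058,-0.01,-0.126]
    - [2,0,5,-0.056,-0.008,-0.128]
    - [2,0,5,-0.055,-0.005,-0.131]
    - [2,0,5,-0.054,-0.003,-0.133]
    - [2,0,5,-0.054,0.0,-0.134]
    - [2,0,5,-0.054,0.003,-0.135]
    - [2,0,5,-0.055,0.005,-0.135]
    - [2,0,5,-0.057,0.006,-0.135]
    - [2,0,5,-0.059,0.007,-0.135]
    - [2,0,5,-0.062,0.008,-0.135]
    - [2,0,5,-0.064,0.008,-0.134]
    - [0,0,0,0,0,0]

```text
time: 36.55
position: [0.5766, 0.2049, 0.1704]
tcp_rot: [0.278, 0.895, 0.006, 0.348]
force: [-0.5, -0.2, -1.3]
finger_gap: 0.056
grasp_force: 64.4
```

```bash
python3 nxt.py 0 16
```

```text
t 36.55 rack tcp [-0.001   0.0029  0.1704] gap 0.0560 grip 64.4 F [-0.5  0.  -1.3]
axes x,y,z cols [[-0.391, 0.757, 0.524], [0.68, 0.621, -0.389], [-0.62, 0.204, -0.758]]
[-1.06  0.36  0.46  2.13  1.07  0.46 -0.61]
off mm [3. 4. 3.] rot [-0.005 -0.     0.001]
[-0.12  0.34 -0.28  2.25  2.89  0.24 -1.29]
[[0, 5, 4, -0.072, 0.006, -0.133], [2, 0, 5, -0.07, 0.004, -0.132], [2, 0, 5, -0.072, 0.002, -0.131], [2, 0, 5, -0.074, -0.002, -0.131], [2, -1, 5, -0.076, -0.006, -0.13], [2, -1, 5, -0.077, -0.01, -0.129]]
```

Emit:
jog_arm:
  rows:
    - [0,2.5,2,-0.036,0.003,-0.0665]
    - [0,2.5,2,-0.036,0.003,-0.0665]
    - [1,0,2.5,-0.035,0.002,-0.066]
    - [1,0,2.5,-0.035,0.002,-0.066]
    - [1,0,2.5,-0.036,0.001,-0.0655]
    - [1,0,2.5,-0.036,0.001,-0.0655]
    - [1,0,2.5,-0.037,-0.001,-0.0655]
    - [1,0,2.5,-0.037,-0.001,-0.0655]
    - [1,-0.5,2.5,-0.038,-0.003,-0.065]
    - [1,-0.5,2.5,-0.038,-0.003,-0.065]
    - [1,-0.5,2.5,-0.0385,-0.005,-0.0645]
    - [1,-0.5,2.5,-0.0385,-0.005,-0.0645]
    - [0,0,0,0,0,0]

```text
time: 37.85
position: [0.5945, 0.2087, 0.1448]
tcp_rot: [-0.159, 0.909, 0.068, 0.379]
force: [0.1, -1.0, -1.5]
finger_gap: 0.0561
grasp_force: 64.4
```

```bash
python3 -c "
from path import *
print(st()['joints'].round(2));plan(slot(0,0.004,.006),PD)"
```

```text
t 37.85 rack tcp [0.0171 0.0003 0.1448] gap 0.0561 grip 64.4 F [-0.3 -1.  -1.5]
axes x,y,z cols [[-0.703, 0.007, 0.711], [0.008, 1.0, -0.002], [-0.711, 0.004, -0.703]]
[-0.29  0.34 -0.12  2.25  2.86  0.25 -1.31]
rot(tool) [-0.002  0.005 -0.008] shift cur [26.8 -0.3 64.9] final [26.5 -0.3 65.1] world [ 26.   9. -65.]
```

Emit:
jog_arm:
  rows:
    - [7,0,0,0,0,-0.008]
    - [7,0,0,0,0,0]
    - [7,0,10,0,0,0]
    - [0,0,20,0,0,0]
    - [0,0,20,0,0,0]
    - [0,0,9,0,0,0]
    - [0,0,5,0,0,0]
    - [0,0,0,0,0,0]
    - [2,0,0,0,0,0]
    - [2,0,0,0,0,0]
    - [2,0,0,0,0,0]
    - [2,0,0,0,0,0]
    - [0,0,0,0,0,0]

```text
time: 39.15
position: [0.6154, 0.2203, 0.0784]
tcp_rot: [-0.166, 0.908, 0.067, 0.378]
force: [0.5, -0.4, -0.6]
finger_gap: 0.056
grasp_force: 64.3
```

```bash
cat > fs.py <<'E'
from path import *
import sys
s=st();plan(slot(float(sys.argv[1]),0,.0),PD);print('F tool',R.from_quat(s['tcp_rot']).inv().apply(s['force']).round(1))
E
python3 fs.py 0
```

```text
t 39.15 rack tcp [0.0408 0.0038 0.0784] gap 0.0560 grip 64.3 F [ 0.3 -0.5 -0.6]
axes x,y,z cols [[-0.705, -0.006, 0.709], [-0.007, 1.0, 0.002], [-0.709, -0.003, -0.705]]
rot(tool) [0.002 0.002 0.007] shift cur [ 2.3 -3.8  5.4] final [ 2.3 -3.8  5.4] world [ 3. -3. -5.]
F tool [ 0.2 -0.5  0.7]
```

Emit:
jog_arm:
  rows:
    - [0,0,1.5,0,0,0]
    - [0,0,1.5,0,0,0]
    - [1,0,0,0,0,0]
    - [1,0,0,0,0,0]
    - [1,0,0,0,0,0]
    - [1,0,0,0,0,0]
    - [0,0,0,0,0,0]

```text
time: 39.85
position: [0.6161, 0.2207, 0.0748]
tcp_rot: [-0.166, 0.908, 0.068, 0.379]
force: [4.5, 2.4, 4.1]
finger_gap: 0.0563
grasp_force: 64.4
```

```bash
python3 fs.py 0
```

```text
t 39.85 rack tcp [0.0416 0.004  0.0748] gap 0.0563 grip 64.4 F [5.1 0.7 4.1]
axes x,y,z cols [[-0.703, -0.006, 0.711], [-0.007, 1.0, 0.002], [-0.711, -0.004, -0.703]]
rot(tool) [0.002 0.006 0.007] shift cur [ 0.3 -4.   2.2] final [ 0.3 -4.   2.2] world [ 3. -3. -2.]
F tool [-6.5  0.6  0.7]
```

Foot contact. Next: press onto the slats, release and back off.

Emit:
jog_arm:
  rows:
    - [-1,0,1,0,0,0]
    - [0,0,1,0,0,0]
    - [0,0,0.5,0,0,0]
    - [0,0,0,0,0,0]

```text
time: 40.25
position: [0.6179, 0.2212, 0.073]
tcp_rot: [-0.166, 0.908, 0.067, 0.379]
force: [2.7, 0.5, 4.7]
finger_gap: 0.0558
grasp_force: 64.7
```

Emit:
jog_arm:
  claw: 0.12
  rows:
    - [0,0,0,0,0,0]
    - [0,0,0,0,0,0]
    - [0,0,0,0,0,0]
    - [0,0,-5,0,0,0]
    - [0,0,-10,0,0,0]
    - [0,0,-15,0,0,0]
    - [0,0,-15,0,0,0]
    - [0,0,-15,0,0,0]
    - [-8,0,-10,0,0,0]
    - [-12,0,0,0,0,0]
    - [0,0,0,0,0,0]

```text
time: 41.35
position: [0.5847, 0.209, 0.1382]
tcp_rot: [-0.166, 0.908, 0.068, 0.379]
force: [0.7, -0.7, -1.0]
finger_gap: 0.0753
grasp_force: 0.0
```

```bash
python3 -c "
from path import *
s=st();print(s['joints'].round(2));w=snap('wrist','w10');
for y in(0,.105):print(proj(w,slot(y,.012,-.061)),proj(w,slot(y,.012,.061)))
g=w['image'];m=((g.max(2)<60)&(np.arange(384)[:,None]<265)).astype(np.uint8)
for c in cv2.findContours(m,0,2)[0]:
    if cv2.contourArea(c)>2500:print(cv2.boundingRect(c))
ps,Rs=tilt(0);ps,Rs=ps[::-1],Rs[::-1];ps[0]=s['position'];Rs[0]=R.from_quat(s['tcp_rot']);print(torows(ps,Rs))
phones(snap('scene'));phones(snap('side'))"
```

```text
t 41.35 rack tcp [0.0081 0.004  0.1382] gap 0.0753 grip 0.0 F [ 0.4 -0.9 -1. ]
axes x,y,z cols [[-0.703, -0.006, 0.711], [-0.007, 1.0, 0.002], [-0.711, -0.004, -0.703]]
[-0.29  0.34 -0.13  2.28  2.87  0.28 -1.31]
[247.31470941  71.56683548] [247.07128201 265.73493404]
[431.72229594  72.6768038 ] [404.69909666 266.44137137]
(363, 72, 126, 193)
(203, 72, 101, 192)
[[-12, -3, -5, 0.079, 0.016, 0.136], [-2, 1, -5, 0.076, 0.006, 0.13], [-2, 1, -5, 0.074, 0.002, 0.131], [-2, 0, -5, 0.072, -0.002, 0.131], [-2, 0, -5, 0.07, -0.004, 0.132], [-2, 0, -5, 0.067, -0.006, 0.133], [-2, 0, -5, 0.064, -0.008, 0.134], [-2, 0, -5, 0.062, -0.008, 0.135], [-2, 0, -5, 0.059, -0.007, 0.135], [-2, 0, -5, 0.057, -0.006, 0.135], [-2, 0, -5, 0.055, -0.005, 0.135], [-2, 0, -5, 0.054, -0.003, 0.135], [-2, 0, -5, 0.054, -0.0, 0.134], [-2, 0, -5, 0.054, 0.003, 0.133], [-2, 0, -5, 0.055, 0.005, 0.131], [-2, 0, -5, 0.056, 0.008, 0.128], [-2, 0, -5, 0.058, 0.01, 0.126], [-2, 0, -5, 0.061, 0.012, 0.122], [-2, 0, -5, 0.064, 0.014, 0.119], [-2, -1, -5, 0.068, 0.015, 0.115], [-2, -1, -5, 0.072, 0.015, 0.11], [-2, -1, -5, 0.078, 0.01, 0.106]]
px [270. 139.] pos [ 0.391  -0.3469] L [0.142 0.072] ang 0.153 z0 corners []
px [406. 135.] pos [-0.0178 -0.1566] L [0.052 0.121] ang -0.976 z0 corners []
```

Emit:
jog_arm:
  rows:
    - [-6,-1.5,-2.5,0.039,0.008,0.068]
    - [-6,-1.5,-2.5,0.039,0.008,0.068]
    - [-1,0.5,-2.5,0.038,0.003,0.065]
    - [-1,0.5,-2.5,0.038,0.003,0.065]
    - [-1,0,-2.5,0.037,0.001,0.0655]
    - [-1,0,-2.5,0.037,0.001,0.0655]
    - [-1,0,-2.5,0.036,-0.001,0.0655]
    - [-1,0,-2.5,0.036,-0.001,0.0655]
    - [-1,0,-2.5,0.035,-0.002,0.066]
    - [-1,0,-2.5,0.035,-0.002,0.066]
    - [-2,0,-5,0.067,-0.006,0.133]
    - [-2,0,-5,0.064,-0.008,0.134]
    - [-2,0,-5,0.062,-0.008,0.135]
    - [-2,0,-5,0.059,-0.007,0.135]
    - [-2,0,-5,0.057,-0.006,0.135]
    - [-2,0,-5,0.055,-0.005,0.135]
    - [-2,0,-5,0.054,-0.003,0.135]
    - [-2,0,-5,0.054,0,0.134]
    - [-2,0,-5,0.054,0.003,0.133]
    - [-2,0,-5,0.055,0.005,0.131]

```text
time: 43.5
position: [0.5616, 0.2069, 0.2176]
tcp_rot: [0.807, 0.547, -0.012, 0.222]
force: [-0.3, 0.2, -0.0]
finger_gap: 0.0752
grasp_force: 0.0
```

Emit:
jog_arm:
  rows:
    - [-2,0,-5,0.056,0.008,0.128]
    - [-2,0,-5,0.058,0.01,0.126]
    - [-2,0,-5,0.061,0.012,0.122]
    - [-2,0,-5,0.064,0.014,0.119]
    - [-2,-1,-5,0.068,0.015,0.115]
    - [-2,-1,-5,0.072,0.015,0.11]
    - [-2,-1,-5,0.078,0.01,0.106]
    - [0,0,0,0,0,0]

```text
time: 44.3
position: [0.5476, 0.206, 0.2533]
tcp_rot: [0.985, 0.174, -0.001, -0.001]
force: [0.6, -1.1, 0.6]
finger_gap: 0.0751
grasp_force: 0.0
```

```bash
python3 -c "
from path import *
s=st();print(s['joints'].round(2));plan([.46,-.337,.25],down(.145))
a=snap('scene');phones(a);phones(snap('side'))"
```

```text
t 44.30 rack tcp [-0.0277  0.0141  0.2533] gap 0.0751 grip 0.0 F [ 0.2 -1.2  0.6]
axes x,y,z cols [[1.0, -0.005, -0.002], [-0.005, -1.0, 0.003], [-0.002, -0.003, -1.0]]
[-0.85  0.37  0.57  1.71 -0.22  1.13 -1.44]
rot(tool) [-0.002  0.002  0.205] shift cur [-268.5  480.1    2.6] final [-165.1  524.7    3.3] world [ -88. -543.   -3.]
px [270. 139.] pos [ 0.391  -0.3469] L [0.142 0.072] ang 0.153 z0 corners []
px [180. 236.] pos [0.694  0.0372] L [0.053 0.098] ang -1.104 z0 corners []
px [303. 180.] pos [ 0.3847 -0.3478] L [0.065 0.122] ang 0.125 z0 corners []
```

Emit:
jog_arm:
  rows:
    - [0,0,0,0,0,0.103]
    - [0,0,0,0,0,0.103]
    - [-12,37.5,0,0,0,0]
    - [-12,37.5,0,0,0,0]
    - [-12,37.5,0,0,0,0]
    - [-12,37.5,0,0,0,0]
    - [-12,37.5,0,0,0,0]
    - [-12,37.5,0,0,0,0]
    - [-12,37.5,0,0,0,0]
    - [-12,37.5,0,0,0,0]
    - [-12,37.5,0,0,0,0]
    - [-12,37.5,0,0,0,0]
    - [-12,37.5,0,0,0,0]
    - [-12,37.5,0,0,0,0]
    - [-11,37.5,0,0,0,0]
    - [-10,37.5,0,0,0,0]
    - [0,0,0,0,0,0]
    - [0,0,0,0,0,0]
    - [0,0,0,0,0,0]

```text
time: 46.3
position: [0.4634, -0.3337, 0.2522]
tcp_rot: [0.997, 0.077, -0.002, -0.001]
force: [0.6, 0.2, -0.1]
finger_gap: 0.075
grasp_force: 0.0
```

```bash
cat > blob.py <<'E'
from path import *
import sys
w=snap('wrist');s=manip.read_state();A=R.from_quat(s['tcp_rot']);print(s['position'],s['joint_velocities'].round(2))
g=w['image'];m=((g.max(2)<85)&(np.arange(384)[:,None]<300)).astype(np.uint8)
for c in cv2.findContours(m,0,2)[0]:
    r=cv2.minAreaRect(c)
    if 1500<cv2.contourArea(c) and 150<r[0][0]<360:
        q=cv2.boxPoints(r);p=np.array([onz(w,*x,.012) for x in q]);e=[p[1]-p[0],p[2]-p[1]];i=int(np.argmax([np.linalg.norm(x) for x in e]))
        print(np.round(r[0]),np.round(r[1]),"c",p.mean(0).round(4),"L",[np.linalg.norm(x).round(3) for x in e],"ang",np.arctan2(e[i][1],e[i][0]).round(3))
E
python3 blob.py; python3 -c "
from m import *
a,b=pickle.load(open('init.pkl','rb'));k=.64
print('tin',onz(a,394*k,254*k,.015),'pot',onz(a,357*k,164*k,.05),onz(b,464*k,221*k,.05),'handle',onz(a,335*k,182*k,.03),'purple',onz(a,419*k,153*k,.012))
from h import *
plan([.388,-.348,0],down(.143))"
```

```text
[ 0.46351873 -0.33368739  0.25239397] [ 0.   -0.01  0.01 -0.   -0.01  0.    0.  ]
[259. 220.] [47. 94.] c [ 0.387  -0.3537  0.012 ] L [np.float64(0.122), np.float64(0.055)] ang 0.118
tin [ 0.49437452 -0.27713887  0.015     ] pot [ 0.45659815 -0.53051105  0.05      ] [ 0.45923303 -0.52295752  0.05      ] handle [ 0.5160956  -0.51954221  0.03      ] purple [ 0.29042691 -0.54743392  0.012     ]
rot(tool) [-0.002  0.003  0.011] shift cur [-76.1   3.  252.6] final [-76.8   3.4 252.4] world [ -76.  -14. -252.]
```

Emit:
jog_arm:
  rows:
    - [-26,2,20,0,0,0]
    - [-26,2,20,0,0,0]
    - [-26,1,20,0,0,0]
    - [0,0,40,0,0,0]
    - [0,0,40,0,0,0]
    - [0,0,40,0,0,0]
    - [0,0,30,0,0,0]
    - [0,0,22,0,0,0]
    - [0,0,0,0,0,0]
    - [0,0,0,0,0,0]

```text
time: 47.35
position: [0.3865, -0.3512, 0.0215]
tcp_rot: [0.997, 0.076, -0.001, -0.001]
force: [-0.6, 0.8, -0.5]
finger_gap: 0.0753
grasp_force: 0.0
```

Run:
```python
from path import *
w=snap('wrist','w11');s=manip.read_state();A=R.from_quat(s['tcp_rot']);print(s['position'],s['tcp_rot'].round(3))
g=w['image'][:,:,2].astype(int);h=cv2.cvtColor(w['image'],cv2.COLOR_RGB2HSV)
m=((h[:,:,1]<110)).astype(np.uint8);m[240:]=0;m=cv2.morphologyEx(m,cv2.MORPH_OPEN,np.ones((5,5),np.uint8))
for c in cv2.findContours(m,0,2)[0]:
    if cv2.contourArea(c)>3000:
        print(cv2.boundingRect(c));x,y,W,H=cv2.boundingRect(c)
        for u,v in((x+W/2,y),(x,y),(x+W,y)):print((A.inv().apply(onz(w,u,v,.012)-s['position'])*1000).round(1))
        for r in(y+15,y+60,y+100):
            z=np.where(m[r,150:360])[0]+150
            if len(z):print(r,z.min(),z.max())
cv2.imwrite('pics/m11.png',m*255)
```

```text
[ 0.38678987 -0.35156684  0.02207055] [ 0.997  0.076 -0.    -0.   ]
(194, 111, 130, 129)
[60.6  2.8 10. ]
[ 60.7 -25.9  10. ]
[60.6 31.6 10. ]
126 195 323
171 197 320
211 198 317
```

Emit:
jog_arm:
  rows:
    - [0,2,10,0,0,0]
    - [0,0,8,0,0,0]
    - [0,0,4,0,0,0]
    - [0,0,0,0,0,0]

```text
time: 47.8
position: [0.386, -0.3534, -0.0016]
tcp_rot: [0.997, 0.075, -0.001, -0.001]
force: [0.0, -0.6, 0.3]
finger_gap: 0.0751
grasp_force: 0.0
```

Emit:
jog_arm:
  claw: 1
  rows:
    - [0,0,0,0,0,0]
    - [0,0,0,0,0,0]
    - [0,0,0,0,0,0]
    - [0,0,0,0,0,0]
    - [0,0,0,0,0,0]

```text
time: 48.3
position: [0.3863, -0.3538, -0.0005]
tcp_rot: [0.997, 0.075, -0.001, -0.001]
force: [-1.2, 1.9, 7.8]
finger_gap: 0.056
grasp_force: 62.6
```

Emit:
jog_arm:
  rows:
    - [0,0,-5,0,0,0]
    - [0,0,-20,0,0,0]
    - [0,0,-40,0,0,0]
    - [0,0,-40,0,0,0]
    - [0,0,-40,0,0,0]
    - [0,0,-40,0,0,0]
    - [0,0,-40,0,0,0]
    - [0,0,-25,0,0,0]
    - [0,0,0,0,0,0]
    - [0,0,0,0,0,0]

```text
time: 49.3
position: [0.3868, -0.3536, 0.249]
tcp_rot: [0.997, 0.075, -0.0, -0.001]
force: [-0.7, 0.6, -2.0]
finger_gap: 0.0557
grasp_force: 64.5
```

Run:
```python
from path import *
s=st();plan(O+M@np.array([-.04,.02,.25]),down(YAW));plan(O+M@np.array([-.04,-.05,.25]),down(YAW))
# feasibility of tilt to y=-.105
for y0 in(.02,-.05):
    q=s["joints"];q,e=ik(O+M@np.array([-.04,y0,.25]),down(YAW),np.array([-.84,.34,.52,1.75,-.18,1.11,-1.47]),.003);m=[]
    ps,Rs=tilt(-.105)
    for i,(p,r) in enumerate(zip(ps,Rs)):
        q,e=ik(p+M@np.array([0,(y0-.02)*(1-i/22),0]),r.as_matrix(),q,.003);m.append((round(float(q[5]),2),round(e,3)))
    print(m[::3],q.round(2))
    for o in(.06,0):
        q,e=ik(slot(-.105,o,.006),PD,q,.003);print(q.round(2),e)
```

```text
t 49.30 rack tcp [-0.3731 -0.4548  0.249 ] gap 0.0557 grip 64.5 F [-0.4  0.8 -2. ]
axes x,y,z cols [[0.979, -0.203, -0.001], [-0.203, -0.979, 0.002], [-0.001, -0.001, -1.0]]
rot(tool) [-0.002  0.001 -0.205] shift cur [ 2.296e+02 -5.325e+02 -4.000e-01] final [ 333.1 -474.8   -1. ] world [147. 561.   1.]
rot(tool) [-0.002  0.001 -0.205] shift cur [ 243.9 -464.    -0.6] final [ 333.1 -404.8   -1. ] world [172. 495.   1.]
[(1.12, np.float64(0.0)), (1.08, np.float64(0.0)), (1.0, np.float64(0.0)), (0.86, np.float64(0.0)), (0.66, np.float64(0.0)), (0.39, np.float64(0.0)), (0.19, np.float64(0.0)), (0.2, np.float64(0.0))] [ 0.46  0.44 -0.68  2.22  2.95  0.19 -1.08]
[ 0.46  0.49 -0.67  2.25  2.97  0.26 -1.07] 7.763687921713605e-07
[ 0.34  0.62 -0.58  2.16  2.94  0.31 -1.02] 1.5435681801623685e-06
[(1.12, np.float64(0.0)), (1.06, np.float64(0.0)), (0.96, np.float64(0.0)), (0.81, np.float64(0.0)), (0.61, np.float64(0.0)), (0.36, np.float64(0.0)), (0.19, np.float64(0.0)), (0.2, np.float64(0.0))] [ 0.46  0.44 -0.68  2.22  2.95  0.19 -1.08]
[ 0.46  0.49 -0.67  2.25  2.97  0.26 -1.07] 7.768766209642668e-07
[ 0.34  0.62 -0.58  2.16  2.94  0.31 -1.02] 1.5429350316565217e-06
```

Emit:
jog_arm:
  rows:
    - [0,0,0,0,0,-0.103]
    - [0,0,0,0,0,-0.102]
    - [24,-34,0,0,0,0]
    - [24,-34,0,0,0,0]
    - [24,-34,0,0,0,0]
    - [24,-34,0,0,0,0]
    - [24,-34,0,0,0,0]
    - [24,-34,0,0,0,0]
    - [24,-34,0,0,0,0]
    - [24,-34,0,0,0,0]
    - [24,-34,0,0,0,0]
    - [24,-34,0,0,0,0]
    - [24,-34,0,0,0,0]
    - [24,-34,0,0,0,0]
    - [23,-34,0,0,0,0]
    - [22,-33,0,0,0,0]
    - [0,0,0,0,0,0]
    - [0,0,0,0,0,0]

```text
time: 51.1
position: [0.5332, 0.2074, 0.2475]
tcp_rot: [0.984, 0.177, -0.002, -0.0]
force: [-0.2, -1.6, -1.4]
finger_gap: 0.0561
grasp_force: 64.5
```

```bash
python3 nxt.py 0 0
```

```text
t 51.10 rack tcp [-0.0408  0.0204  0.2475] gap 0.0561 grip 64.5 F [-0.8 -1.4 -1.4]
axes x,y,z cols [[1.0, 0.001, -0.004], [0.001, -1.0, 0.001], [-0.004, -0.001, -1.0]]
[-0.83  0.34  0.51  1.74 -0.18  1.11 -1.48]
off mm [10.  3.  3.] rot [-0.001  0.004  0.001]
[-0.13  0.34 -0.28  2.25  2.89  0.24 -1.3 ]
[[13, 1, 2, -0.079, -0.006, -0.105], [2, 1, 5, -0.072, -0.015, -0.11], [2, 1, 5, -0.068, -0.015, -0.115], [2, 1, 5, -0.064, -0.014, -0.119], [2, 0, 5, -0.061, -0.012, -0.122], [2, 0, 5, -0.058, -0.01, -0.126], [2, 0, 5, -0.056, -0.008, -0.128], [2, 0, 5, -0.055, -0.005, -0.131], [2, 0, 5, -0.054, -0.003, -0.133], [2, 0, 5, -0.054, 0.0, -0.134], [2, 0, 5, -0.054, 0.003, -0.135], [2, 0, 5, -0.055, 0.005, -0.135], [2, 0, 5, -0.057, 0.006, -0.135], [2, 0, 5, -0.059, 0.007, -0.135], [2, 0, 5, -0.062, 0.008, -0.135], [2, 0, 5, -0.064, 0.008, -0.134], [2, 0, 5, -0.067, 0.006, -0.133], [2, 0, 5, -0.07, 0.004, -0.132], [2, 0, 5, -0.072, 0.002, -0.131], [2, 0, 5, -0.074, -0.002, -0.131], [2, -1, 5, -0.076, -0.006, -0.13], [2, -1, 5, -0.077, -0.01, -0.129]]
```

Emit:
jog_arm:
  rows:
    - [13,1,2,-0.079,-0.006,-0.105]
    - [2,1,5,-0.072,-0.015,-0.11]
    - [2,1,5,-0.068,-0.015,-0.115]
    - [2,1,5,-0.064,-0.014,-0.119]
    - [2,0,5,-0.061,-0.012,-0.122]
    - [2,0,5,-0.058,-0.01,-0.126]
    - [2,0,5,-0.056,-0.008,-0.128]
    - [2,0,5,-0.055,-0.005,-0.131]
    - [2,0,5,-0.054,-0.003,-0.133]
    - [2,0,5,-0.054,0.0,-0.134]
    - [2,0,5,-0.054,0.003,-0.135]
    - [2,0,5,-0.055,0.005,-0.135]
    - [2,0,5,-0.057,0.006,-0.135]
    - [2,0,5,-0.059,0.007,-0.135]
    - [2,0,5,-0.062,0.008,-0.135]
    - [2,0,5,-0.064,0.008,-0.134]
    - [0,0,0,0,0,0]

```text
time: 52.8
position: [0.5761, 0.2057, 0.1711]
tcp_rot: [0.278, 0.895, 0.007, 0.348]
force: [0.7, -0.5, -0.9]
finger_gap: 0.056
grasp_force: 64.5
```

Emit:
jog_arm:
  rows:
    - [0,2.5,2,-0.036,0.003,-0.0665]
    - [0,2.5,2,-0.036,0.003,-0.0665]
    - [1,0,2.5,-0.035,0.002,-0.066]
    - [1,0,2.5,-0.035,0.002,-0.066]
    - [1,0,2.5,-0.036,0.001,-0.0655]
    - [1,0,2.5,-0.036,0.001,-0.0655]
    - [1,0,2.5,-0.037,-0.001,-0.0655]
    - [1,0,2.5,-0.037,-0.001,-0.0655]
    - [1,-0.5,2.5,-0.038,-0.003,-0.065]
    - [1,-0.5,2.5,-0.038,-0.003,-0.065]
    - [1,-0.5,2.5,-0.0385,-0.005,-0.0645]
    - [1,-0.5,2.5,-0.0385,-0.005,-0.0645]
    - [0,0,0,0,0,0]

```text
time: 54.1
position: [0.594, 0.2096, 0.1456]
tcp_rot: [-0.16, 0.909, 0.069, 0.379]
force: [0.0, 0.2, -1.0]
finger_gap: 0.0563
grasp_force: 64.5
```

```bash
python3 -c "
from path import *
print(st()['joints'].round(2));plan(slot(-.105,0.05,.01),PD)"
```

```text
t 54.10 rack tcp [0.017  0.0012 0.1456] gap 0.0563 grip 64.5 F [ 0.1  0.1 -1. ]
axes x,y,z cols [[-0.703, 0.005, 0.711], [0.007, 1.0, -0.001], [-0.711, 0.004, -0.703]]
[-0.29  0.34 -0.13  2.26  2.86  0.25 -1.31]
rot(tool) [-0.001  0.006 -0.007] shift cur [  22.4 -106.4   19.6] final [  23.  -106.2   19.7] world [  35. -100.  -30.]
```

Emit:
jog_arm:
  rows:
    - [8,0,0,0,0,-0.007]
    - [8,0,0,0,0,0]
    - [0,-10,2,0,0,0]
    - [0,-12,2,0,0,0]
    - [0,-12,2,0,0,0]
    - [0,-12,2,0,0,0]
    - [0,-12,2,0,0,0]
    - [0,-12,2,0,0,0]
    - [0,-12,2,0,0,0]
    - [0,-12,2,0,0,0]
    - [0,-12,2,0,0,0]
    - [0,0,2,0,0,0]
    - [0,0,0,0,0,0]

```text
time: 55.4
position: [0.6319, 0.1157, 0.1196]
tcp_rot: [-0.166, 0.908, 0.068, 0.378]
force: [0.3, 0.4, -1.2]
finger_gap: 0.0561
grasp_force: 64.5
```

```bash
python3 -c "
from path import *
print(st()['joints'].round(2));plan(slot(-.105,0.0,.006),PD)"
```

```text
t 55.40 rack tcp [ 0.0199 -0.1     0.1196] gap 0.0561 grip 64.5 F [ 0.5  0.3 -1.2]
axes x,y,z cols [[-0.704, -0.007, 0.71], [-0.006, 1.0, 0.004], [-0.71, -0.002, -0.704]]
[ 0.14  0.44 -0.34  2.22  3.26  0.26 -1.45]
rot(tool) [0.004 0.004 0.006] shift cur [10.8 -5.2 49.2] final [10.6 -5.  49.2] world [ 27.   5. -42.]
```

Emit:
jog_arm:
  rows:
    - [5,-3,10,0,0,0.006]
    - [3,-2,15,0,0,0]
    - [0,0,10,0,0,0]
    - [0,0,8,0,0,0]
    - [0,0,4,0,0,0]
    - [0,0,0,0,0,0]
    - [2,0,0,0,0,0]
    - [2,0,0,0,0,0]
    - [2,0,0,0,0,0]
    - [0,0,0,0,0,0]

```text
time: 56.4
position: [0.6559, 0.1179, 0.077]
tcp_rot: [-0.164, 0.909, 0.069, 0.378]
force: [-0.1, -0.1, -1.5]
finger_gap: 0.0561
grasp_force: 64.5
```

```bash
python3 fs.py -.105
```

```text
t 56.40 rack tcp [ 0.0432 -0.1062  0.077 ] gap 0.0561 grip 64.5 F [-0.1 -0.1 -1.5]
axes x,y,z cols [[-0.704, -0.002, 0.71], [-0.0, 1.0, 0.003], [-0.71, 0.002, -0.704]]
rot(tool) [0.003 0.004 0.   ] shift cur [3.  1.2 2.7] final [3.  1.2 2.7] world [-1.  1. -4.]
F tool [ 1.1 -0.1  1. ]
```

Emit:
jog_arm:
  rows:
    - [1,0,0.5,0,0,0]
    - [1,0,0,0,0,0]
    - [1,0,0,0,0,0]
    - [1,0,0,0,0,0]
    - [1,0,0,0,0,0]
    - [0,0,0,0,0,0]

```text
time: 57.0
position: [0.6552, 0.1179, 0.0752]
tcp_rot: [-0.164, 0.907, 0.069, 0.381]
force: [6.5, 4.5, 8.0]
finger_gap: 0.0559
grasp_force: 64.7
```

```bash
python3 fs.py -.105
```

```text
t 57.00 rack tcp [ 0.0425 -0.106   0.0752] gap 0.0559 grip 64.7 F [7.7 2.  8. ]
axes x,y,z cols [[-0.7, -0.003, 0.714], [-0.002, 1.0, 0.003], [-0.714, 0.001, -0.7]]
rot(tool) [0.003 0.009 0.002] shift cur [1.3 1.  1.9] final [1.3 1.  1.9] world [ 0.  1. -2.]
F tool [-11.1   1.9  -0.1]
```

Emit:
jog_arm:
  rows:
    - [-2,0,1,0,0,0]
    - [0,0,1,0,0,0]
    - [0,0,0.5,0,0,0]
    - [0,0,0,0,0,0]

```text
time: 57.4
position: [0.6567, 0.1184, 0.0737]
tcp_rot: [-0.164, 0.908, 0.069, 0.379]
force: [-2.9, 0.5, 12.1]
finger_gap: 0.0564
grasp_force: 65.8
```

Emit:
jog_arm:
  claw: 0.12
  rows:
    - [0,0,0,0,0,0]
    - [0,0,0,0,0,0]
    - [0,0,0,0,0,0]
    - [0,0,-5,0,0,0]
    - [0,0,-10,0,0,0]
    - [0,0,-15,0,0,0]
    - [0,0,-15,0,0,0]
    - [0,0,-10,0,0,0]
    - [-8,10,-10,0,0,0]
    - [-10,15,-5,0,0,0]
    - [0,15,0,0,0,0]
    - [0,15,0,0,0,0]
    - [0,15,0,0,0,0]
    - [0,15,0,0,0,0]
    - [0,15,0,0,0,0]
    - [0,0,0,0,0,0]

```text
time: 59.0
position: [0.5856, 0.2008, 0.1355]
tcp_rot: [-0.165, 0.908, 0.07, 0.378]
force: [-0.4, -0.5, -0.4]
finger_gap: 0.0748
grasp_force: 0.0
```

```bash
python3 -c "
from path import *
s=st();print(s['joints'].round(2));w=snap('wrist','w12');
for y in(-.105,0,.105):print(proj(w,slot(y,.012,-.061)),proj(w,slot(y,.012,.061)))
g=w['image'];m=((g.max(2)<60)&(np.arange(384)[:,None]<255)).astype(np.uint8)
for c in cv2.findContours(m,0,2)[0]:
    if cv2.contourArea(c)>2500:print(cv2.boundingRect(c))
ps,Rs=tilt(0);ps,Rs=ps[::-1],Rs[::-1];ps[0]=s['position'];Rs[0]=R.from_quat(s['tcp_rot']);print(torows(ps,Rs)[0])"
```

```text
t 59.00 rack tcp [ 0.0061 -0.0041  0.1355] gap 0.0748 grip 0.0 F [-0.6 -0.3 -0.4]
axes x,y,z cols [[-0.704, -0.005, 0.71], [-0.002, 1.0, 0.005], [-0.71, 0.002, -0.704]]
[-0.25  0.35 -0.16  2.28  2.92  0.28 -1.35]
[75.79085502 77.48781489] [101.23210902 270.86137996]
[260.39489166  77.7382755 ] [259.09851416 270.63204193]
[444.01152362  77.98739646] [416.24228153 270.4037537 ]
(371, 78, 130, 177)
(23, 78, 122, 177)
[-15, 5, -5, 0.082, 0.015, 0.131]
```

```bash
python3 -c "
import cv2,numpy as np
g=cv2.imread('pics/w12.png').max(2).astype(int);print(g[60:275:6,260]);print(g[200,190:330:5]);print(g[100,190:330:5])"
```

```text
[ 69 206 218  56 100  56  69  69  67  69  68  68  68  66  66  66  66  66
  66  66  65  63  67  67  68  69  69  69  69  70  71  73  72  64  58 150]
[209 207 209 207 210 208  92  64  66  65  68  67  68  67  68  67  66  67
  67  70  67  68  68  67  58 209 212 212]
[220 221 220 220 196 171  54  72  71  69  69  70  70  68  69  71  71  69
  68  69  69  68  66  70  67  62 198 198]
```

Emit:
jog_arm:
  rows:
    - [-7.5,2.5,-2.5,0.041,0.0075,0.0655]
    - [-7.5,2.5,-2.5,0.041,0.0075,0.0655]
    - [-1,0.5,-2.5,0.038,0.003,0.065]
    - [-1,0.5,-2.5,0.038,0.003,0.065]
    - [-1,0,-2.5,0.037,0.001,0.0655]
    - [-1,0,-2.5,0.037,0.001,0.0655]
    - [-1,0,-2.5,0.036,-0.001,0.0655]
    - [-1,0,-2.5,0.036,-0.001,0.0655]
    - [-1,0,-2.5,0.035,-0.002,0.066]
    - [-1,0,-2.5,0.035,-0.002,0.066]
    - [-2,0,-5,0.067,-0.006,0.133]
    - [-2,0,-5,0.064,-0.008,0.134]
    - [-2,0,-5,0.062,-0.008,0.135]
    - [-2,0,-5,0.059,-0.007,0.135]
    - [-2,0,-5,0.057,-0.006,0.135]
    - [-2,0,-5,0.055,-0.005,0.135]
    - [-2,0,-5,0.054,-0.003,0.135]
    - [-2,0,-5,0.054,0,0.134]
    - [-2,0,-5,0.054,0.003,0.133]
    - [-2,0,-5,0.055,0.005,0.131]

```text
time: 61.05
position: [0.5645, 0.2035, 0.2187]
tcp_rot: [0.806, 0.548, -0.01, 0.224]
force: [-0.2, 0.1, -0.5]
finger_gap: 0.0751
grasp_force: 0.0
```

Emit:
jog_arm:
  rows:
    - [-2,0,-5,0.056,0.008,0.128]
    - [-2,0,-5,0.058,0.01,0.126]
    - [-2,0,-5,0.061,0.012,0.122]
    - [-2,0,-5,0.064,0.014,0.119]
    - [-2,-1,-5,0.068,0.015,0.115]
    - [-2,-1,-5,0.072,0.015,0.11]
    - [-2,-1,-5,0.078,0.01,0.106]
    - [0,0,0,0,0,0]

```text
time: 61.85
position: [0.5502, 0.2024, 0.2542]
tcp_rot: [0.984, 0.176, 0.001, 0.001]
force: [0.9, -0.3, 0.6]
finger_gap: 0.075
grasp_force: 0.0
```

Run:
```python
from path import *
s=st();print(s["joints"].round(2))
A=M@np.array([[0,1,0],[1,0,0],[0,0,-1.]])
plan(O+M@np.array([-.085,-.245,.13]),A)
a=snap("scene");phones(a)
# sleeve at held angle 2.29
f=.71+2.29;print("sleeve rack",-15.5+80*np.cos(f),38.5+80*np.sin(f))
```

```text
t 61.85 rack tcp [-0.0266  0.0098  0.2542] gap 0.0750 grip 0.0 F [ 0.8 -0.6  0.6]
axes x,y,z cols [[1.0, -0.001, 0.003], [-0.001, -1.0, -0.002], [0.003, 0.002, -1.0]]
[-0.85  0.37  0.58  1.71 -0.21  1.13 -1.44]
rot(tool) [ 3.000e-03 -1.000e-03 -1.572e+00] shift cur [-58.5 254.6 124.5] final [-254.8  -58.4  124.2] world [  34. -259. -124.]
px [267. 283.] pos [0.6398 0.0887] L [0.075 0.092] ang -1.268 z0 corners []
sleeve rack -94.69939972803563 49.789600644789374
```

All three feet line up on the ledge at row 78. Now I go back to the bolt.

Emit:
jog_arm:
  claw: 0.4
  rows:
    - [0,0,0,0,0,-0.143]
    - [0,0,0,0,0,-0.143]
    - [0,0,0,0,0,-0.143]
    - [0,0,0,0,0,-0.143]
    - [0,0,0,0,0,-0.143]
    - [0,0,0,0,0,-0.143]
    - [0,0,0,0,0,-0.143]
    - [0,0,0,0,0,-0.143]
    - [0,0,0,0,0,-0.143]
    - [0,0,0,0,0,-0.143]
    - [0,0,0,0,0,-0.142]
    - [-30,-8,0,0,0,0]
    - [-32,-9,0,0,0,0]
    - [-32,-8,5,0,0,0]
    - [-32,-8,20,0,0,0]
    - [-32,-8,20,0,0,0]
    - [-32,-9,25,0,0,0]
    - [-32,-9,25,0,0,0]
    - [-32,-9,25,0,0,0]
    - [0,0,0,0,0,0]

```text
time: 63.9
position: [0.5738, -0.0603, 0.1302]
tcp_rot: [0.568, 0.823, -0.003, 0.0]
force: [-0.4, 0.7, 0.6]
finger_gap: 0.0509
grasp_force: 0.0
```

Run:
```python
from path import *
s=st()
A=M@np.array([[0,1,0],[1,0,0],[0,0,-1.]])
plan(O+M@np.array([-.095,-.246,.030]),A)
w=snap("wrist","w13");print(proj(w,O+M@np.array([-.0947,-.244,.0498])),proj(w,O+M@np.array([-.0947,-.183,.0498])))
```

```text
t 63.90 rack tcp [-0.0957 -0.2448  0.1302] gap 0.0509 grip 0.0 F [-0.2  0.8  0.6]
axes x,y,z cols [[-0.007, 1.0, -0.005], [1.0, 0.007, -0.004], [-0.004, -0.005, -1.0]]
rot(tool) [-0.005  0.004  0.007] shift cur [ -0.8   1.3 100.2] final [ -1.2   0.7 100.2] world [   1.   -1. -100.]
[256.30744167 196.9469047 ] [257.14264311 106.3334282 ]
```

View pics/w13.png

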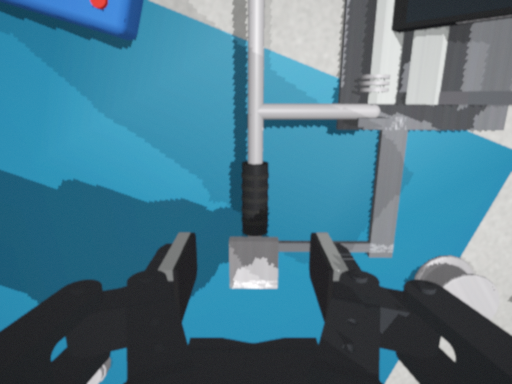

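The sleeve is at (255,198), as predicted, with the nose under the roof at (254,262). Descend and grip.

Emit:
jog_arm:
  rows:
    - [-1,1,20,0,0,0.007]
    - [0,0,25,0,0,0]
    - [0,0,25,0,0,0]
    - [0,0,20,0,0,0]
    - [0,0,10,0,0,0]
    - [0,0,0,0,0,0]

```text
time: 64.55
position: [0.5769, -0.0555, 0.0329]
tcp_rot: [0.57, 0.822, -0.001, 0.001]
force: [-0.0, -0.1, 0.3]
finger_gap: 0.0514
grasp_force: 0.0
```

Emit:
jog_arm:
  claw: 1
  rows:
    - [0,0,0,0,0,0]
    - [0,0,0,0,0,0]
    - [0,0,0,0,0,0]
    - [0,0,0,0,0,0]
    - [0,0,0,0,0,0]

```text
time: 65.05
position: [0.5743, -0.0577, 0.0338]
tcp_rot: [0.571, 0.821, -0.002, -0.001]
force: [-19.4, -7.2, 6.3]
finger_gap: 0.0161
grasp_force: 58.6
```

Emit:
jog_arm:
  rows:
    - [0,0,3,0,0,0]
    - [0,0,3,0,0,0]
    - [0,0,3,0,0,0]
    - [0,0,2,0,0,0]
    - [0,0,0,0,0,0]

```text
time: 65.55
position: [0.5741, -0.058, 0.0233]
tcp_rot: [0.571, 0.821, -0.002, -0.001]
force: [-26.8, -6.4, 24.5]
finger_gap: 0.0159
grasp_force: 62.3
```

```bash
python3 -c "
from h import *
st()"
```

```text
t 65.55 rack tcp [-0.0947 -0.2427  0.0233] gap 0.0159 grip 62.3 F [-27.4   3.3  24.5]
axes x,y,z cols [[0.0, 1.0, -0.005], [1.0, -0.0, -0.001], [-0.001, -0.005, -1.0]]
```

Emit:
jog_arm:
  rows:
    - [0,-2,-1,0,0,0]
    - [0,-2,-1,0,0,0]
    - [0,0,0,0,0,0]

```text
time: 65.85
position: [0.5734, -0.0581, 0.0254]
tcp_rot: [0.571, 0.821, -0.0, 0.001]
force: [-3.4, -3.0, -0.6]
finger_gap: 0.016
grasp_force: 59.6
```

Emit:
jog_arm:
  rows:
    - [3,0,0,0,0,0]
    - [3,0,0,0,0,0]
    - [3,0,0,0,0,0]
    - [3,0,0,0,0,0]
    - [3,0,0,0,0,0]
    - [3,0,0,0,0,0]
    - [3,0,0,0,0,0]
    - [3,0,0,0,0,0]
    - [0,0,0,0,0,0]

```text
time: 66.75
position: [0.5656, -0.0373, 0.025]
tcp_rot: [0.571, 0.821, -0.001, 0.003]
force: [-0.7, -14.9, -0.4]
finger_gap: 0.0159
grasp_force: 59.5
```

```bash
python3 -c "
from h import *
st()"
```

```text
t 66.75 rack tcp [-0.0955 -0.2203  0.025 ] gap 0.0159 grip 59.5 F [ -5.8 -13.7  -0.4]
axes x,y,z cols [[0.0, 1.0, 0.002], [1.0, -0.0, -0.005], [-0.005, 0.002, -1.0]]
```

Emit:
jog_arm:
  rows:
    - [0,0.7,-9.6,0,0,0]
    - [0,1.9,-9.5,0,0,0]
    - [0,3.0,-9.2,0,0,0]
    - [0,4.1,-8.8,0,0,0]
    - [0,5.1,-8.2,0,0,0]
    - [0,6.1,-7.5,0,0,0]
    - [0,6.9,-6.8,0,0,0]
    - [0,7.7,-5.9,0,0,0]
    - [0,8.3,-4.9,0,0,0]
    - [0,8.9,-3.9,0,0,0]
    - [0,0,0,0,0,0]

```text
time: 67.85
position: [0.6179, -0.0176, 0.1011]
tcp_rot: [0.571, 0.821, 0.001, 0.005]
force: [9.7, -8.3, 7.9]
finger_gap: 0.0154
grasp_force: 64.3
```

```bash
python3 -c "
from h import *
st()"
```

```text
t 67.85 rack tcp [-0.0396 -0.2201  0.1011] gap 0.0154 grip 64.3 F [  6.2 -11.1   7.9]
axes x,y,z cols [[-0.001, 1.0, 0.007], [1.0, 0.001, -0.006], [-0.006, 0.007, -1.0]]
```

Emit:
jog_arm:
  rows:
    - [0,9.3,-2.8,0,0,0]
    - [0,9.5,-1.6,0,0,0]
    - [0,9.7,-0.5,0,0,0]
    - [0,9.6,0.7,0,0,0]
    - [0,9.5,1.9,0,0,0]
    - [0,9.2,3.0,0,0,0]
    - [0,8.8,4.1,0,0,0]
    - [0,8.2,5.1,0,0,0]
    - [0,5,4,0,0,0]
    - [0,0,0,0,0,0]

```text
time: 68.85
position: [0.6891, 0.0111, 0.0844]
tcp_rot: [0.571, 0.821, 0.0, 0.002]
force: [5.4, -2.7, -8.6]
finger_gap: 0.0158
grasp_force: 64.1
```

```bash
python3 -c "
from h import *
st()"
```

```text
t 68.85 rack tcp [ 0.0372 -0.2179  0.0844] gap 0.0158 grip 64.1 F [ 4.2 -4.4 -8.6]
axes x,y,z cols [[-0.001, 1.0, 0.002], [1.0, 0.001, -0.003], [-0.003, 0.002, -1.0]]
```

Emit:
jog_arm:
  rows:
    - [0,1.2,1.2,0,0,0]
    - [0,1.2,1.2,0,0,0]
    - [0,1.2,1.2,0,0,0]
    - [0,1.2,1.2,0,0,0]
    - [0,0,0,0,0,0]

```text
time: 69.35
position: [0.6928, 0.0124, 0.0807]
tcp_rot: [0.571, 0.821, -0.0, 0.001]
force: [-0.4, -2.8, 3.2]
finger_gap: 0.0159
grasp_force: 65.3
```

```bash
python3 -c "
from h import *
st()"
```

```text
t 69.35 rack tcp [ 0.041  -0.218   0.0807] gap 0.0159 grip 65.3 F [-1.4 -2.5  3.2]
axes x,y,z cols [[-0.001, 1.0, 0.001], [1.0, 0.001, -0.002], [-0.002, 0.001, -1.0]]
```

Emit:
jog_arm:
  claw: 0.4
  rows:
    - [0,0,0,0,0,0]
    - [0,0,0,0,0,0]
    - [0,0,0,0,0,0]
    - [0,0,0,0,0,0]
    - [0,0,-5,0,0,0]
    - [0,0,-20,0,0,0]
    - [0,0,-40,0,0,0]
    - [0,0,-40,0,0,0]
    - [0,0,-40,0,0,0]
    - [0,0,-40,0,0,0]
    - [20,0,-40,0,0,0]
    - [40,0,-40,0,0,0]
    - [40,0,-40,0,0,0]
    - [0,0,0,0,0,0]
    - [0,0,0,0,0,0]
    - [0,0,0,0,0,0]

```text
time: 70.95
position: [0.6605, 0.0968, 0.3752]
tcp_rot: [0.571, 0.821, -0.001, 0.001]
force: [0.2, -0.3, -0.8]
finger_gap: 0.0513
grasp_force: 0.0
```

Run:
```python
from h import *
st();w=snap("wrist","w14");g=w["image"]
f=.71+.08;P=lambda x,y,z:proj(w,O+M@np.array([x,y,z])).round(0)
bx,bz=-.0155+.08*np.cos(f),.0385+.08*np.sin(f)
print("bar sleeve",P(bx,-.222,bz),"bar mid",P(bx,-.05,bz))
for y in(-.105,0,.105):
    n=np.array([-.7071,.7071])*.012
    print([P(.043+n[0]+.7071*u,y,.073+n[1]+.7071*u) for u in(-.061,.061)])
gm=g.max(2).astype(int)
m=(gm<75).astype(np.uint8);m[280:]=0
for c in cv2.findContours(m,0,2)[0]:
    if cv2.contourArea(c)>300:print(cv2.boundingRect(c),cv2.contourArea(c))
u,v=P(bx,-.222,bz).astype(int);print(gm[v,u-20:u+21:2])
col=gm[max(v-60,0):v+60:3,u];print(col)
```

```text
t 70.95 rack tcp [ 0.0401 -0.1276  0.3752] gap 0.0513 grip 0.0 F [ 0.1 -0.3 -0.8]
axes x,y,z cols [[0.0, 1.0, -0.0], [1.0, -0.0, -0.002], [-0.002, -0.0, -1.0]]
bar sleeve [254. 223.] bar mid [254.  90.]
[array([219., 131.]), array([286., 138.])]
[array([217.,  52.]), array([288.,  41.])]
[array([215., -38.]), array([291., -73.])]
(335, 244, 42, 36) 481.5
(310, 233, 24, 47) 706.5
(172, 232, 25, 48) 746.5
(128, 232, 50, 48) 645.0
(247, 206, 14, 37) 381.0
(219, 112, 31, 50) 1255.0
(53, 110, 26, 23) 448.5
(216, 18, 33, 69) 1576.5
(258, 0, 37, 190) 4126.5
[ 89  68  69  68  67 101 118  39  33  40  40  36  35  81 125 139 142 143
 144 144 144]
[155 155 155 154 154 153 155 154 154 166 172 171 171 172 171  76  42  45
  44  46  40  46  40  45  41  41  39 176 207 206 172 143 141 141 125 107
 109 121 137 140]
```

```bash
python3 -c "
from h import *
print(manip.finish_job())"
```

```text
the job is handed in; nothing more can be done
None
```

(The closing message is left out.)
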